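# Complete an ignition-coil set and offer up a parts tray

## Robot

A 7-joint arm with a two-finger parallel gripper is mounted at the origin on the work surface. World frame = base frame: x ahead of the robot, y to its left, z up, the work surface at z = 0. Lengths are in m, angles in rad, forces in N, time in s.
With the tool pointing down it reaches from about 0.425 to 1.025 m from the base axis. Payload 9.4 kg.
Tool frame: the origin (TCP) lies midway between the tips of the shut fingers; the grasp point (between the pads) lies arm.grasp_offset behind it (arm.grasp_offset is the distance from the TCP to the grasp point, in m); z points along the fingers, y is the direction in which the jaws open and shut (so a half turn about z gives the same grasp; the last joint's range is limited). The gripper opens to 85 mm and grips with 20 to 120 N. Pads are 22 mm wide; open, the fingers measure 114 mm over their backs; the gripper's body (76 mm by 85 mm) begins 54 mm behind the grasp point. The pads swing forward as they close: fully open they stand 13 mm farther back than shut.
Start: joints at [1.19, 0.599, -0.003, 1.599, 0.002, 0.943, -0.08], TCP at [0.217, -0.692, 0.231] pointing down, gripper open.
Joint ranges: [-2.57, 2.57], [-0.35, 1.97], [-1.29, 1.29], [0.11, 2.56], [-1.05, 4.19], [0.11, 1.86], [-2.63, 2.63]. Speed limits (rad/s): [2.22, 2.22, 3.01, 3.01, 3.14, 3.14, 3.14].

## Interface

Orientations are given as a rotation vector (axis times angle).
In Python, from station import arm gives the robot as it stands. The module is installed in compiled form; this text tells all that it offers.
- The arm moves only by the shell command python3 -m handwheel 'ROWS'. ROWS is a JSON object of lists of equal length, an entry for each row: "slide": the shift along the tool's x, y, z in cm, a list of three; "twist": the turn, a rotation vector about the tool's x, y, z in degrees, a list of three; "claw": the closure, from 0 (fully open) to 1 (shut). A call has 1 to 10 rows; each row shifts and turns the commanded pose from where the row before left it, along the tool's axes as they then stand; what a row does not reach is not made up. A row lasts 1/10 s, in which the tool goes at most 50 mm and 8.59 degrees, less where a joint would pass 70% of its speed; a pose out of reach is approached as far as the arm can. A call is refused whole if a number of a shift passes 5 or a number of a turn 8.59, either way. A call with a gripper value outside its range is refused whole. The fingers move at their own pace and stop on an object; the grip force is fixed at half the most. Time passes only in rows, so rows that do not move let the fingers close. It gives the time, the measured TCP pose, the force and the opening at its end, in the units of the state.
- arm.read_state(): the state, without advancing time (a new reading comes with each control period).
- arm.get_image(name): name is "scene" or "top" or "wrist"; returns a dict with "frame" (480x640x3 uint8, red, green, blue), "camera_matrix" (3x3 intrinsics, pixels), "eye" and "orientation" of the camera in the world. Camera axes: x right, y up, looking along -z (the intrinsics and any distortion apply to the point x, -y, -z); pixel columns grow to the right and rows downward; lengths in m; the calibration is good to about 2 mm. A picture is of the moment at which its call begins. There is no depth.
- arm.finish_job(): hands the job in, once; it reports no verdict.
Trained networks look in the newest picture that a camera, given by its name, has taken for a name from the list of things; names that differ only in an ending like _2 or _b are one class to them, and where a whole thing is asked for, a point or a joint stands for the part that bears it (a point fixed in the world has none). Each returns a list of dicts, best first, with "confidence" (0 to 1); they miss things now and then, are a little off and sometimes report something else, mostly with a low value. They report only what shows in the picture. A call takes as long as a camera call. They do not tell look-alikes from the thing itself.
- arm.cut_out(camera, thing): "pixels" (480x640 bool, what is visible of it) and "rect" ([left, top, right, bottom] in pixels, round what is visible of it).
The state is a dict: "time": time; "joints": joint angles; "qd": joint speeds; "joint_torque": joint torques, N m; "tcp_pos": TCP position; "ee_rot": TCP orientation; "wrist_force": force on the tool from outside, world axes, zero at the start; "torque": the same for the moment, N m; "finger_gap": opening from 0.0 (shut) to 1.0 (fully open).
Only numpy, scipy, OpenCV 4.12 (cv2) and the standard library are available. Lean on these libraries where they do the work, as an engineer would, in place of code of your own. Each camera call takes 0.05 s, during which the arm holds its last target.

## Task

Draw the tested ignition coil out of the tester and stand it stem down, fully home, in the empty well of the set rack, and let go of it. Then take one tray from the nested stack: the trays grip one another, so peel the top one by raising one corner or end while the opposite corner is still down, and leave the tray below in its place. Finish while still holding that tray, level, open side up and still, centred over the rack with its long side along the row, about a hand's breadth above the coils and touching nothing else, so that the packer can drop the bolts in; do not put it down or let go, and leave the other coils and the things lying about on the bench where they are.

Things in the scene. Friction and masses are not known exactly. Their poses are not given: they have to be found in the camera images.
- last_coil (a point): The coil to move, black, upright in the tester's socket. Point: centre of its head, a block 30 (x) x 28 (y) x 28 mm (z up). Round stem, 22 mm thick, tapered tip, from 14 to 96 mm below the point. Grip its flat sides, which face +-y; a plug shroud (12 mm) and a bolt ear (11 mm) stick out along +-x. The head's underside rests on the tester's top, the stem hangs loosely. About 160 g.
- tester_c (a point): Centre of the flat top, 95 mm up, of the fixed coil tester, a grey box 150 (x) x 130 (y) mm with a dial on its -x face. The coil's socket lies 30 mm towards -x; a clear spark chamber 42 x 104 mm, 36 mm high, stands 45 mm towards +x.
- empty_well (a point): Centre of the mouth of the rack's one empty well, level with the rack's top (95 mm up). Round hole, 26 mm in diameter, 85 mm deep: a coil stands in it stem down, the underside of its head on the rack's top, so its head centre is then 14 mm above this point.
- rack_c (a point): Centre of the top of the set rack, a fixed plywood block 262 (x) x 78 (y) x 95 mm (z up) with four wells in a row along x, 33 and 99 mm either side of this point. Three wells hold coils like the loose one; their heads rise 28 mm above the rack, plug shrouds and ears along the row.
- coil_a_head (a point): Centre of the head of one of the three coils already in the rack, 14 mm above the rack's top.
- coil_b_head (a point): The same for another of them.
- coil_c_head (a point): The same for the third.
- top_tray (a point): Top one of four nested grey plastic trays, open side up, 250 (x) x 130 (y) x 50 mm (z up), 160 g. Point: its centre, half-way up; the rim is 25 mm above it. The upper 30 mm is an upright collar wall 8 mm thick, free to pinch over its edge except at the tongues (16 mm wide, 50 mm either side of the middle of a long side, and at the middle of a short one); inside, a ledge begins 26 mm below the rim and the floor lies 47 mm below it.
- second_tray (a point): Centre, half-way up, of the second tray; axes as the top one. The top tray's ledge sits on its rim, flush outside, 30 mm higher. Six oily sprung tongues inside its collar grip the top tray: it takes about 22 N to pull that straight up, 14 N to raise it by one end or corner, and a tongue lets go where the tray is 14 mm up. This tray sits tighter in the two fixed ones below and must stay.
- corner_fl (a point): Point on the rim of the top tray at its corner towards -x, +y of the tray, 119 mm along and 59 mm across from its centre.
- corner_fr (a point): Point on the rim of the top tray at its corner towards -x, -y of the tray, 119 mm along and 59 mm across from its centre.
- corner_bl (a point): Point on the rim of the top tray at its corner towards +x, +y of the tray, 119 mm along and 59 mm across from its centre.
- corner_br (a point): Point on the rim of the top tray at its corner towards +x, -y of the tray, 119 mm along and 59 mm across from its centre.
- tray_1: The same top tray; origin at the centre of its underside, 25 mm below point top_tray.
- tray_2: The same second tray; origin at the centre of its underside.
- coil_d: The same coil that is to be moved; origin at the tip of its stem, 96 mm below the head's centre.
- socket: Bystander: steel socket-wrench socket, 25 mm across, 36 mm tall; origin at its underside. Leave it alone.
- pulley: Bystander: dark steel pulley lying flat, 60 mm across, 26 mm tall; origin at its underside. Leave it alone.
- oil_filter: Bystander: black canister oil filter standing, 69 mm across, 82 mm tall; origin at its underside. Leave it alone.
- screwdriver: Bystander: screwdriver with black handle, 190 mm long, lying flat; origin at its underside. Leave it alone.
- screw_jar: Bystander: small glass jar with black cap, 48 mm across, 55 mm tall; origin at its underside. Leave it alone.
- sensor: Bystander: small black plastic sensor with brass thread, about 60 x 26 x 20 mm; origin at its underside. Leave it alone.
- tape_roll: Bystander: roll of clear tape lying flat, 84 mm across, 24 mm tall; origin at its underside. Leave it alone.
- throttle_body: Bystander: aluminium throttle body, 90 x 60 mm flange, 42 mm tall; origin at its underside. Leave it alone.
Not all that is in view belongs to the job. What is shaped like the coil_d but green or red is not meant.

How it is judged:
On the way, in this order (a step that is already met when the one before it is completed fails the run):
1. the tested coil stands upright and fully home in the empty well, released (horizontal distance between last_coil and empty_well below 0.006 m and z of last_coil in the frame of rack_c below 0.018 m and angle between last_coil's own z axis and vertical below 0.1 rad and contact force between coil_d and the fingers below 0.05 N), for 0.2 s.
2. one corner of the top tray is raised by at least 10 mm while the opposite corner is still within 5 mm of its seat (((z of corner_fl in the frame of second_tray above 0.065 m and z of corner_br in the frame of second_tray below 0.06 m) or (z of corner_br in the frame of second_tray above 0.065 m and z of corner_fl in the frame of second_tray below 0.06 m) or (z of corner_fr in the frame of second_tray above 0.065 m and z of corner_bl in the frame of second_tray below 0.06 m) or (z of corner_bl in the frame of second_tray above 0.065 m and z of corner_fr in the frame of second_tray below 0.06 m))), for 0.05 s.
At the end, for the whole second after the job is handed in: Coil in the well: 6 mm of its axis, 4 mm of home, 0.1 rad. Fingers hold the top tray, clear of coils and trays: level to 0.26 rad, along the row to 0.3 rad, centre within 50 mm of the rack's from above and 178 to 340 mm above the bench, under 40 mm/s. Second tray within 8 mm of its place (horizontal distance between last_coil and empty_well below 0.006 m and z of last_coil in the frame of rack_c below 0.018 m and angle between last_coil's own z axis and vertical below 0.1 rad and contact force between tray_1 and the fingers above 0.5 N and contact force between tray_1 and tray_2 below 0.02 N and contact force between tray_1 and coil_d below 0.02 N and height (world z) of top_tray between 0.178 and 0.34 m and horizontal distance between top_tray and rack_c below 0.05 m and angle between top_tray's own z axis and vertical below 0.26 rad and angle between the x axis of top_tray and the x axis of rack_c, either way round below 0.3 rad and linear speed of tray_1 below 0.04 m/s and distance of second_tray from where it was at the start of the episode below 0.008 m); the arm keeps its last pose, push and grip.
It fails at once if one of the three coils already in the rack is moved by more than 12 mm (distance of any of coil_a_head, coil_b_head, coil_c_head from where it was at the start of the episode above 0.012 m).
It fails at once if the second tray is moved by more than 8 mm (distance of second_tray from where it was at the start of the episode above 0.008 m).
It fails at once if a bystander is moved by more than 30 mm (distance of any of socket, pulley, oil_filter, screwdriver, screw_jar, sensor, tape_roll, throttle_body from where it was at the start of the episode above 0.03 m).
It also fails if it takes over 53 s, if anything falls off the work surface, if the arm or the gripper's body presses on something with over 40 N, if the wrist force passes 120 N, or if a joint passes its speed limit or range.

## Working session

There is one attempt and no reset: what is moved stays moved. The work goes in short steps, Python scripts to look and compute and a shell command to move; the robot and the scene stay as the last step left them, time stands still between calls to the robot, and variables do not carry over. Pictures are saved under pics/ and viewed, and the job is handed in when it is done.

```bash
mkdir -p pics
cat > h.py <<'E'
import numpy as np, cv2
from scipy.spatial.transform import Rotation as R
from station import arm
def rotm(o):
    o=np.array(o,float)
    if o.shape==(3,3): return o
    if o.size==3: return R.from_rotvec(o).as_matrix()
    return R.from_quat(o).as_matrix()
def snap(cam,fn=None):
    im=arm.get_image(cam)
    if fn: cv2.imwrite('pics/'+fn,cv2.cvtColor(im['frame'],cv2.COLOR_RGB2BGR))
    return im
def unproj(im,u,v,z):
    K=np.array(im['camera_matrix']);Rm=rotm(im['orientation']);e=np.array(im['eye'])
    d=np.linalg.inv(K)@np.array([u,v,1.]); d=Rm@np.array([d[0],-d[1],-d[2]])
    return e+d*(z-e[2])/d[2]
def proj(im,p):
    K=np.array(im['camera_matrix']);Rm=rotm(im['orientation']);e=np.array(im['eye'])
    c=Rm.T@(np.array(p)-e); q=K@np.array([c[0],-c[1],-c[2]]); return q[:2]/q[2]
E
python3 - <<'E'
from h import *
for c in ['scene','top','wrist']:
    im=snap(c,c+'0.png'); print(c,im['camera_matrix'],im['eye'],im['orientation'],[k for k in im])
s=arm.read_state();print(s,arm.grasp_offset)
E
```

```text
scene [[492.40269785   0.         308.3755487 ]
 [  0.         492.40269785 238.53930949]
 [  0.           0.           1.        ]] [ 1.15039995 -0.35139016  0.84557706] [0.66179926 0.3902595  1.04875913] ['frame', 'camera_matrix', 'eye', 'orientation']
top [[619.97684212   0.         324.0798398 ]
 [  0.         619.97684212 240.29501433]
 [  0.           0.           1.        ]] [ 0.28444618 -0.05271143  1.3873409 ] [ 0.17125675 -0.16843895 -1.60823935] ['frame', 'camera_matrix', 'eye', 'orientation']
wrist [[383.43001766   0.         320.57767625]
 [  0.         383.43001766 246.85754273]
 [  0.           0.           1.        ]] [ 0.28032813 -0.6702712   0.37339541] [-0.22820817  0.16985528 -1.25802604] ['frame', 'camera_matrix', 'eye', 'orientation']
{'time': 0.15, 'joints': array([ 1.19032765,  0.59994685, -0.00252415,  1.59994443,  0.00182381,
        0.94292469, -0.07979928]), 'qd': array([ 9.30688023e-05, -3.52689675e-03, -4.44259096e-04, -1.15290057e-03,
       -3.33987800e-04,  2.12038372e-04,  6.91918011e-04]), 'joint_torque': array([ 2.45822710e-03, -7.76995611e+01,  1.56623270e+00, -2.58237720e+01,
        1.24444169e-02,  6.86411557e-03,  3.94680512e-05]), 'tcp_pos': array([ 0.21672767, -0.69146984,  0.23061226]), 'ee_rot': array([-3.10424863e+00, -4.75236926e-01,  5.16012421e-04]), 'wrist_force': array([-0.88368701,  0.45643002, -0.70819574]), 'torque': array([-0.01669039,  0.0237341 ,  0.03568911]), 'finger_gap': 1.0008751314629218} 0.0187
```

View pics/scene0.png

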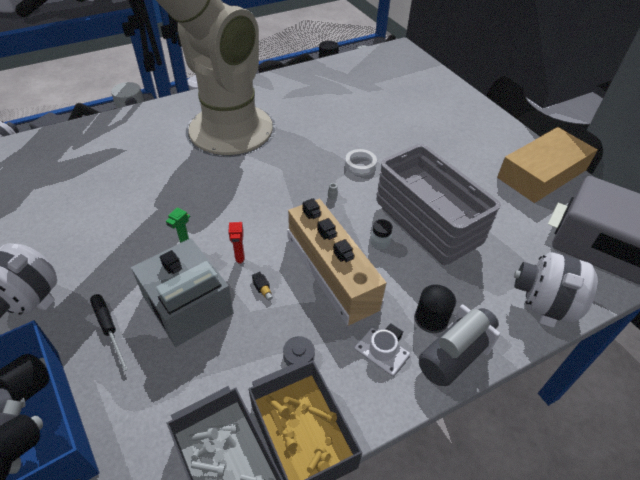

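View pics/top0.png

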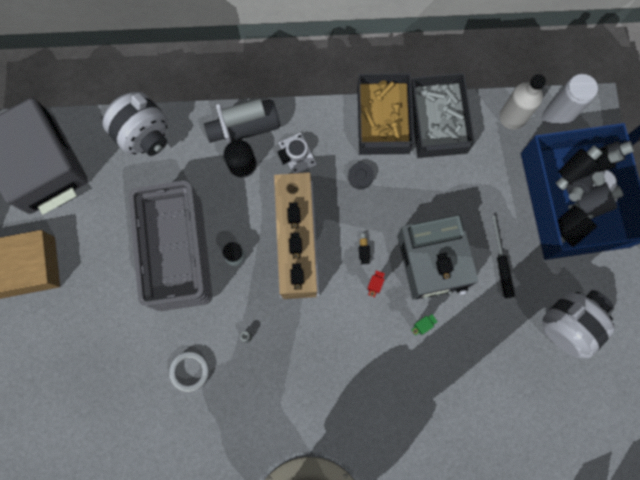

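View pics/wrist0.png

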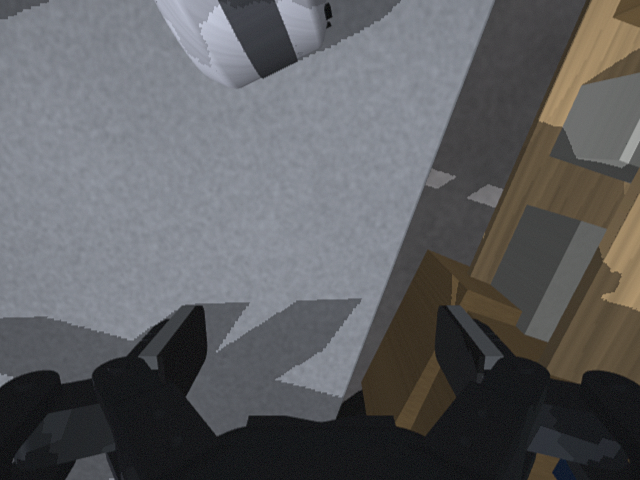

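Candidates for the coil in the top view: the black one in the tester (446,264), red (376,283), green (424,324), the three in the rack (293,213), (295,244), (297,274), and the black sensor (364,248). I choose the tester one. The empty well is at (292,188) and the tray stack at (172,245).

Run:
```python
from h import *
im=snap('top')
f=cv2.cvtColor(im['frame'],cv2.COLOR_RGB2BGR)
a=cv2.resize(f[200:310,390:490],None,fx=5,fy=5,interpolation=cv2.INTER_CUBIC); cv2.imwrite('pics/c1.png',a)
a=cv2.resize(f[165:305,265:330],None,fx=4,fy=4,interpolation=cv2.INTER_CUBIC)
b=cv2.resize(f[170:310,125:220],None,fx=4,fy=4,interpolation=cv2.INTER_CUBIC); cv2.imwrite('pics/c2.png',np.hstack([a,b]))
zs=dict(last_coil=.123,tester_c=.095,rack_c=.095,coil_a_head=.123,top_tray=.14,socket=.036,oil_filter=.082,screwdriver=.01,tape_roll=.024,screw_jar=.055,sensor=.015,pulley=.026,throttle_body=.04)
for n,z in zs.items():
    try: r=arm.cut_out('top',n)
    except Exception as e: print(n,e); continue
    for d in r[:4]:
        m=d['pixels']; v,u=np.nonzero(m)
        if len(u)==0: continue
        rr=cv2.minAreaRect(np.stack([u,v],1).astype(np.float32))
        bx=cv2.boxPoints(rr)
        print(n,round(d['confidence'],2),np.round(d['rect']),'mean',np.round(unproj(im,u.mean(),v.mean(),z),3), 'box',[np.round(unproj(im,*p,z)[:2],3).tolist() for p in bx])
```

```text
last_coil 0.8 [436. 258. 455. 278.] mean [ 0.496 -0.302  0.123] box [[0.523, -0.287], [0.522, -0.323], [0.469, -0.318], [0.471, -0.283]]
last_coil 0.7 [370. 273. 385. 296.] mean [ 0.466 -0.159  0.123] box [[0.449, -0.134], [0.496, -0.16], [0.482, -0.184], [0.435, -0.157]]
last_coil 0.54 [413. 314. 436. 331.] mean [ 0.377 -0.252  0.123] box [[0.374, -0.22], [0.404, -0.267], [0.379, -0.283], [0.349, -0.236]]
last_coil 0.3 [127. 181. 207. 304.] mean [0.568 0.274 0.123] box [[0.696, 0.362], [0.706, 0.22], [0.447, 0.192], [0.438, 0.328]]
tester_c 0.66 [169. 194. 208. 307.] mean [0.506 0.212 0.095] box [[0.443, 0.279], [0.682, 0.219], [0.657, 0.141], [0.42, 0.204]]
tester_c 0.65 [401. 220. 480. 299.] mean [ 0.52  -0.294  0.095] box [[0.587, -0.21], [0.616, -0.356], [0.444, -0.379], [0.417, -0.237]]
rack_c 0.55 [275. 170. 324. 299.] mean [0.582 0.002 0.095] box [[0.721, 0.047], [0.722, -0.038], [0.445, -0.041], [0.445, 0.041]]
coil_a_head 0.88 [286. 202. 299. 230.] mean [0.619 0.005 0.123] box [[0.647, 0.018], [0.646, -0.009], [0.589, -0.007], [0.59, 0.02]]
coil_a_head 0.6 [346. 166. 376. 1
[... 1525 characters left out ...]
 [0.55, 0.109], [0.52, 0.14]]
sensor 0.64 [358. 236. 374. 264.] mean [ 0.555 -0.146  0.015] box [[0.593, -0.137], [0.592, -0.161], [0.525, -0.158], [0.526, -0.133]]
sensor 0.2 [129. 180. 205. 306.] mean [0.592 0.301 0.015] box [[0.731, 0.396], [0.742, 0.242], [0.46, 0.212], [0.45, 0.36]]
pulley 0.36 [435. 251. 454. 278.] mean [ 0.513 -0.322  0.026] box [[0.537, -0.299], [0.545, -0.337], [0.488, -0.346], [0.48, -0.308]]
throttle_body 0.62 [281. 134. 318. 177.] mean [ 0.785 -0.002  0.04 ] box [[0.809, 0.05], [0.839, -0.013], [0.757, -0.047], [0.728, 0.015]]
throttle_body 0.17 [493. 218. 514. 298.] mean [ 0.497 -0.449  0.04 ] box [[0.615, -0.423], [0.62, -0.451], [0.434, -0.468], [0.43, -0.44]]
```

View pics/c1.png

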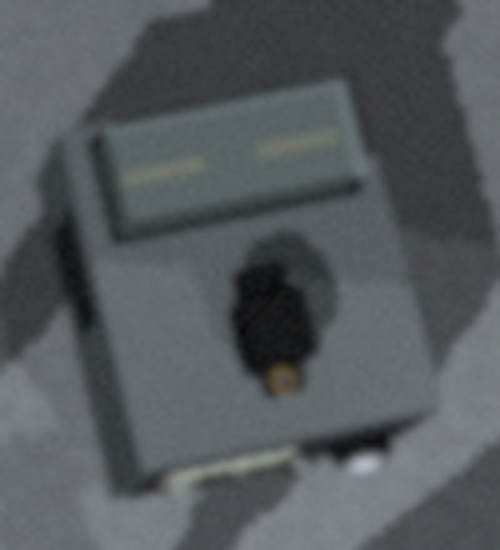

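View pics/c2.png

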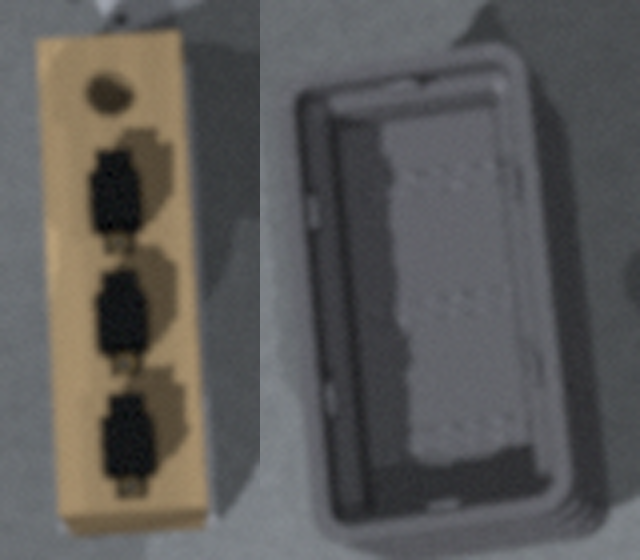

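Run:
```python
from h import *
im=snap('top')
def q(name,pts,z):
    P=np.array([unproj(im,u,v,z)[:2] for u,v in pts]); 
    print(name,np.round(P,4).tolist(),'c',np.round(P.mean(0),4)); 
    for i in range(len(P)):
        d=P[(i+1)%len(P)]-P[i]; print('  len %.4f ang %.1f'%(np.hypot(*d),np.degrees(np.arctan2(d[1],d[0]))))
q('rack',[(274.5,174.5),(310,173.2),(316.8,292),(281,294)],.095)
q('tray',[(133.7,192.5),(191.2,181),(203.2,296),(141.2,302.5)],.14)
q('tester',[(419,295),(476.4,283),(403.6,229)],.095)
print('well',unproj(im,265+110/4,165+93/4,.095))
for p in [(276,310),(262,270),(283,372)]: print(unproj(im,390+p[0]/5,200+p[1]/5,.137))
# scene cam
im=snap('scene')
f=cv2.cvtColor(im['frame'],cv2.COLOR_RGB2BGR)
a=cv2.resize(f[235:345,125:245],None,fx=5,fy=5,interpolation=cv2.INTER_CUBIC); cv2.imwrite('pics/c3.png',a)
a=cv2.resize(f[190:330,280:390],None,fx=4,fy=4,interpolation=cv2.INTER_CUBIC)
cv2.imwrite('pics/c4.png',a)
b=cv2.resize(f[135:265,365:505],None,fx=5,fy=4.6,interpolation=cv2.INTER_CUBIC); cv2.imwrite('pics/c5.png',b)
```

```text
rack [[0.7186, 0.0452], [0.718, -0.0324], [0.4565, -0.0365], [0.4557, 0.0386]] c [0.5872 0.0037]
  len 0.0776 ang -90.4
  len 0.2615 ang -179.1
  len 0.0751 ang 90.7
  len 0.2630 ang 1.5
tray [[0.6774, 0.3382], [0.6971, 0.2176], [0.4526, 0.1928], [0.445, 0.318]] c [0.568  0.2666]
  len 0.1223 ang -80.7
  len 0.2458 ang -174.2
  len 0.1255 ang 93.5
  len 0.2333 ang 5.0
tester [[0.4408, -0.2498], [0.4606, -0.372], [0.5837, -0.2277]] c [ 0.495  -0.2832]
  len 0.1238 ang -80.8
  len 0.1896 ang 49.5
  len 0.1447 ang -171.2
well [0.68546066 0.00693227 0.095     ]
[ 0.50093522 -0.30207682  0.137     ]
[ 0.51781844 -0.2977641   0.137     ]
[ 0.47522046 -0.30273819  0.137     ]
```

View pics/c3.png

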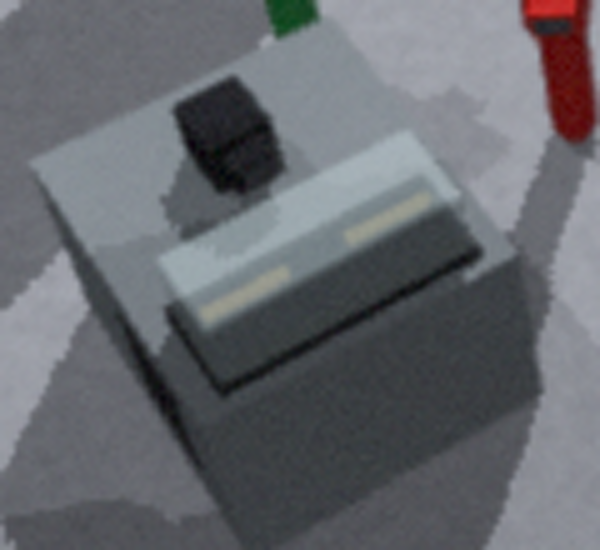

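View pics/c4.png

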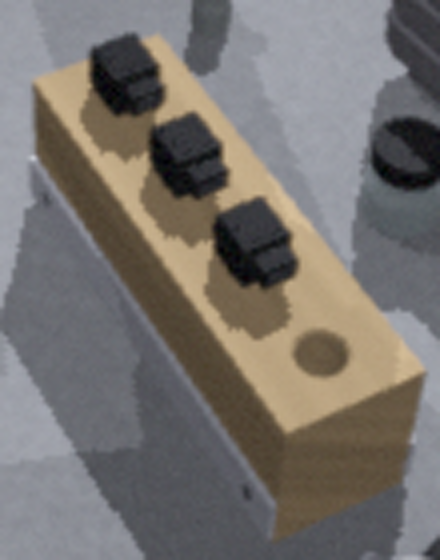

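View pics/c5.png

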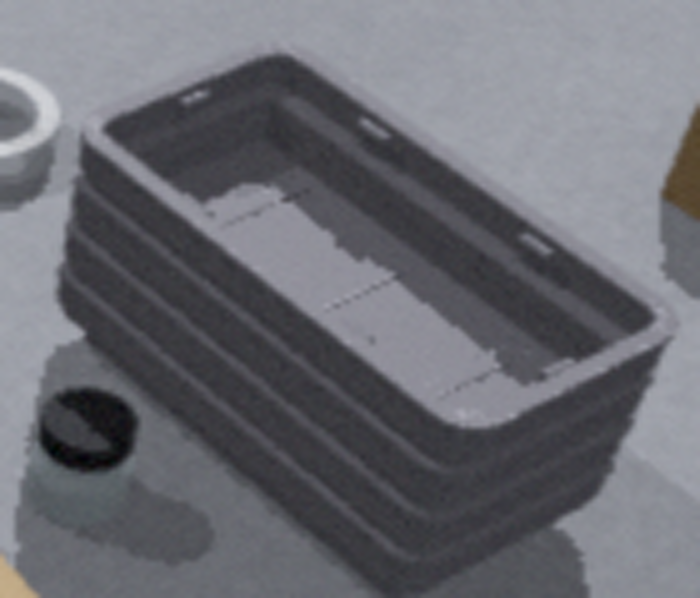

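```bash
cat > fit.py <<'E'
from h import *
from scipy.optimize import least_squares
T=snap('top');S=snap('scene')
def loc(p,L,z):
    c,s=np.cos(p[2]),np.sin(p[2]); return np.array([p[0]+c*L[0]-s*L[1],p[1]+s*L[0]+c*L[1],z])
def fitp(name,obs,z,p0):
    # obs: (im,(u,v),(lx,ly)) or edge: (im,(u,v),('x'/'y',val))
    def f(p):
        r=[]
        for im,uv,L in obs:
            if isinstance(L[0],str):
                w=unproj(im,*uv,z)[:2]-p[:2]; c,s=np.cos(p[2]),np.sin(p[2])
                l=(c*w[0]+s*w[1], -s*w[0]+c*w[1]); r.append((l[0 if L[0]=='x' else 1]-L[1])*600)
            else: r+=list(proj(im,loc(p,L,z))-uv)
        return np.array(r)
    o=least_squares(f,p0,loss='soft_l1'); print(name,np.round(o.x[:2],4),'deg',round(np.degrees(o.x[2]),2),'res',np.round(f(o.x),1).tolist()); return o.x
a=.131;b=.039
rack=fitp('rack',[(T,(274.5,174.5),(a,b)),(T,(310,173.2),(a,-b)),(T,(316.8,292),(-a,-b)),(T,(281,294),(-a,b)),
 (S,(288.75,211.25),(-a,-b)),(S,(320,198.75),(-a,b)),(S,(386,283.5),(a,b)),(S,(351.75,298.25),(a,-b)),(S,(360.25,278.25),(.099,0)),(T,(292.5,188.25),(.099,0))],.095,[.587,0,0])
well=loc(rack,(.099,0),.095);print('well',well)
a=.075;b=.065
tes=fitp('tester',[(T,(419,295),(-a,b)),(T,(476.4,283),(-a,-b)),(T,(403.6,229),(a,b)),(S,(131,267.4),(-a,-b)),(S,(191,239),(-a,b)),(S,(228.6,285),(a,b))],.095,[.52,-.3,.17])
print('coil',loc(tes,(-.03,0),.109),'top',unproj(T,390+276/5,200+310/5,.123),unproj(S,169.4,258,.123))
tr=[(T,(125+(x-260)/4,170+y/4),L) for x,y,L in [(297,120,('y',.065)),(324,480,('y',.065)),(340,82,('x',.125)),(480,48,('x',.125)),(530,90,('y',-.065)),(569,470,('y',-.065)),(360,531,('x',-.125)),(535,507,('x',-.125))]]
ts=[(S,(365+x/5,135+y/4.6),L) for x,y,L in [(135,100,('x',-.125)),(220,65,('x',-.125)),(350,85,('y',.065)),(600,262,('y',.065)),(150,190,('y',-.065)),(350,345,('y',-.065)),(560,400,('x',.125)),(620,370,('x',.125))]]
tray=fitp('tray',tr+ts,.14,[.568,.267,.08])
fitp('trayT',tr,.14,[.568,.267,.08]);fitp('trayS',ts,.14,[.568,.267,.08])
def draw(im,fn,sc=1):
    f=cv2.cvtColor(im['frame'],cv2.COLOR_RGB2BGR).copy()
    for p,a,b,z in [(rack,.131,.039,.095),(tes,.075,.065,.095),(tray,.125,.065,.14)]:
        q=np.array([proj(im,loc(p,(sx*a,sy*b),z)) for sx,sy in [(1,1),(1,-1),(-1,-1),(-1,1)]])
        cv2.polylines(f,[np.round(q*16).astype(int)],True,(0,0,255),1,cv2.LINE_AA,4)
    for p in [well,loc(tes,(-.03,0),.123)]:
        q=proj(im,p); cv2.circle(f,tuple(int(round(v)) for v in q),2,(0,255,0),-1)
    return f
if __name__=='__main__':
    f=draw(T,'');cv2.imwrite('pics/ov1.png',cv2.resize(f[160:320,120:490],None,fx=2.1,fy=2.1))
    f=draw(S,'');cv2.imwrite('pics/ov2.png',cv2.resize(f[130:350,120:510],None,fx=2,fy=2))
    np.savez('fit.npz',rack=rack,tes=tes,tray=tray,well=well)
E
python3 fit.py
```

```text
rack [0.5898 0.0046] deg 0.99 res [-0.3, -0.7, -0.2, -1.5, -0.0, -1.4, -1.4, -1.1, -1.1, -2.0, -0.8, -1.0, 0.1, -1.6, -0.7, -0.6, -0.5, -0.6, 0.2, -1.5]
well [0.68876993 0.00629707 0.095     ]
tester [ 0.5265 -0.3006] deg 9.05 res [-0.8, -0.7, 2.1, -1.1, -1.7, -2.9, -0.5, -2.0, -0.2, -2.6, -0.8, -0.7]
coil [ 0.49687075 -0.3053379   0.109     ] top [ 0.50335924 -0.30486895  0.123     ] [ 0.5034425  -0.30568112  0.123     ]
tray [0.5736 0.2686] deg 5.89 res [-3.7, -2.6, -8.2, -3.6, 0.8, 1.2, -0.6, -1.1, 1.3, 0.9, -0.4, -0.2, 0.3, 1.4, 1.7, 1.7]
trayT [0.5697 0.2664] deg 5.42 res [-2.1, -2.0, -6.0, -1.0, 2.4, 1.8, 1.6, 1.6]
trayS [0.5758 0.2693] deg 6.27 res [-0.2, -0.3, -0.4, -0.8, 0.3, 0.9, 0.2, 0.4]
```

View pics/ov1.png

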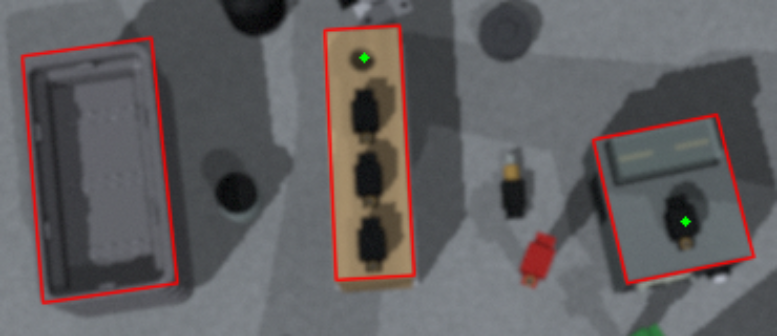

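View pics/ov2.png

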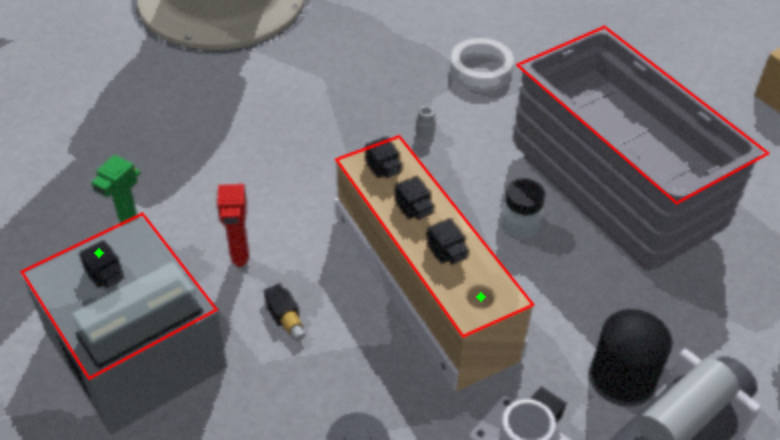

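```bash
cat >> h.py <<'E'
def goto(p,yawdeg,tilt=None):
    s=arm.read_state(); Rc=rotm(s['ee_rot']); p=np.array(p)
    h=np.radians(yawdeg)/2
    Rt=R.from_rotvec(np.pi*np.array([np.cos(h),np.sin(h),0])).as_matrix()
    if tilt is not None: Rt=Rt@R.from_rotvec(np.radians(tilt)).as_matrix()
    d=Rc.T@(p-s['tcp_pos']); tw=np.degrees(R.from_matrix(Rc.T@Rt).as_rotvec())
    print('t',round(s['time'],2),'tcp',np.round(s['tcp_pos'],4),'yaw %.2f'%np.degrees(np.arctan2(Rc[1,0],Rc[0,0])),'zax',np.round(Rc[:,2],3),'gap',round(float(s['finger_gap']),3),'F',np.round(s['wrist_force'],1))
    print('slide cm',np.round(d*100,2),'twist deg',np.round(tw,2),'slide after twist',np.round(Rt.T@(p-s['tcp_pos'])*100,2))
E
python3 -c "
from h import *
goto([.5,-.304,.22],10)"
```

```text
t 1.05 tcp [ 0.2169 -0.6918  0.2313] yaw 17.40 zax [ 0. -0. -1.] gap 1.001 F [-0.5  0.2  0.6]
slide cm [ 38.62 -28.54   1.13] twist deg [0.  0.  7.4] slide after twist [ 34.62 -33.28   1.13]
```

```bash
python3 -m handwheel '{"slide":[[0,0,0],[2.9,-2.8,0.1],[2.9,-2.8,0.1],[2.9,-2.8,0.1],[2.9,-2.8,0.1],[2.9,-2.8,0.1],[2.9,-2.8,0.1],[2.9,-2.8,0.1],[2.9,-2.8,0.1],[2.9,-2.8,0.1]],"twist":[[0,0,7.4],[0,0,0],[0,0,0],[0,0,0],[0,0,0],[0,0,0],[0,0,0],[0,0,0],[0,0,0],[0,0,0]],"claw":[0,0,0,0,0,0,0,0,0,0]}'
python3 -c "
from h import *
goto([.5,-.304,.22],10)"
```

```text
time: 2.05
tcp_pos: [0.431, -0.397, 0.2225]
ee_rot: [3.129, 0.274, 0.001]
wrist_force: [-0.4, -0.5, 0.0]
finger_gap: 0.997
t 2.05 tcp [ 0.431  -0.397   0.2225] yaw 10.00 zax [ 0. -0. -1.] gap 0.997 F [-0.4 -0.5  0. ]
slide cm [ 8.41 -7.96  0.24] twist deg [ 0.02 -0.02 -0.  ] slide after twist [ 8.41 -7.96  0.25]
```

```bash
python3 -m handwheel '{"slide":[[2.8,-2.7,0.1],[2.8,-2.7,0.1],[2.8,-2.6,0],[0,0,0],[0,0,0]],"twist":[[0,0,0],[0,0,0],[0,0,0],[0,0,0],[0,0,0]],"claw":[0,0,0,0,0]}'
python3 -c "
from h import *
snap('wrist','w1.png')
goto([.5,-.304,.22],10)"
```

```text
time: 2.55
tcp_pos: [0.4995, -0.3042, 0.2203]
ee_rot: [3.129, 0.278, 0.0]
wrist_force: [-0.5, 0.1, 1.2]
finger_gap: 1.0
t 2.6 tcp [ 0.4986 -0.3053  0.2203] yaw 10.01 zax [-0.    -0.001 -1.   ] gap 0.994 F [-1.3  0.1 -0.7]
slide cm [ 0.16 -0.11  0.03] twist deg [0.03 0.02 0.01] slide after twist [ 0.16 -0.11  0.03]
```

View pics/w1.png

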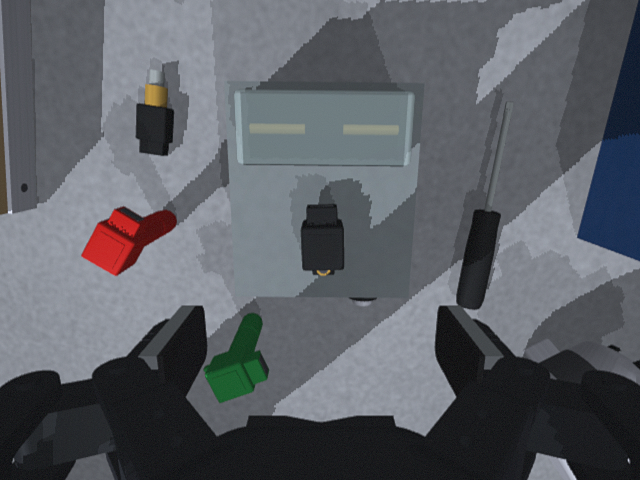

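Run:
```python
from h import *
im=snap('wrist')
f=cv2.cvtColor(im['frame'],cv2.COLOR_RGB2BGR)
cv2.imwrite('pics/w1c.png',cv2.convertScaleAbs(cv2.resize(f[190:300,270:380],None,fx=5,fy=5,interpolation=cv2.INTER_CUBIC),alpha=1.8,beta=10))
print(arm.read_state()['tcp_pos'],im['eye'],rotm(im['orientation']))
for p in [(302.5,227),(343.5,227),(343.5,270),(302.5,270),(322.8,248)]: print(np.round(unproj(im,*p,.123),4))
```

```text
[ 0.49820957 -0.30597646  0.22034743] [ 0.56422043 -0.29226415  0.36319433] [[ 1.74643310e-01  9.49934360e-01  2.59083821e-01]
 [-9.84631766e-01  1.68488283e-01  4.59563305e-02]
 [ 2.90926667e-06 -2.63128126e-01  9.64760897e-01]]
[ 0.5107 -0.29    0.123 ]
[ 0.5153 -0.3159  0.123 ]
[ 0.4868 -0.3214  0.123 ]
[ 0.482  -0.2947  0.123 ]
[ 0.4992 -0.3053  0.123 ]
```

View pics/w1c.png

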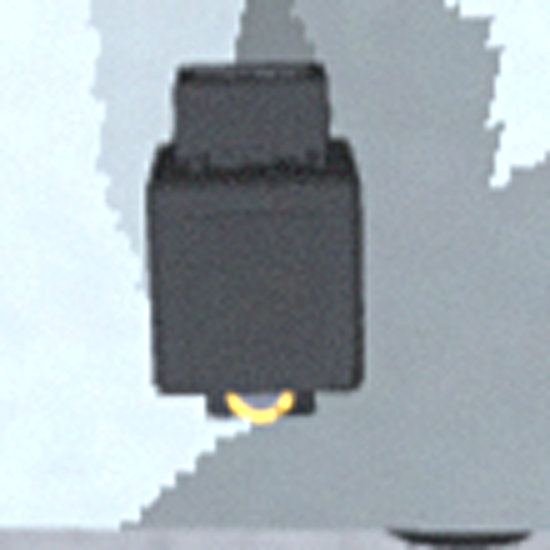

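```bash
python3 -m handwheel '{"slide":[[0.1,-0.1,3],[0,0,3],[0,0,3],[0,0,2],[0,0,1.3],[0,0,0],[0,0,0]],"twist":[[0,0,0],[0,0,0],[0,0,0],[0,0,0],[0,0,0],[0,0,0],[0,0,0]],"claw":[0,0,0,0,0,0,0]}'
python3 -c "
from h import *
snap('wrist','w2.png')
goto([.5,-.305,.097],10)"
```

```text
time: 3.35
tcp_pos: [0.4996, -0.3046, 0.0977]
ee_rot: [3.129, 0.272, 0.0]
wrist_force: [0.7, -0.7, 0.5]
finger_gap: 0.997
t 3.4 tcp [ 0.5    -0.3045  0.0982] yaw 9.96 zax [ 0.001 -0.001 -1.   ] gap 0.999 F [-0.1 -0.3  0.2]
slide cm [-0.01  0.05  0.12] twist deg [ 0.05 -0.05 -0.04] slide after twist [-0.01  0.05  0.12]
```

View pics/w2.png

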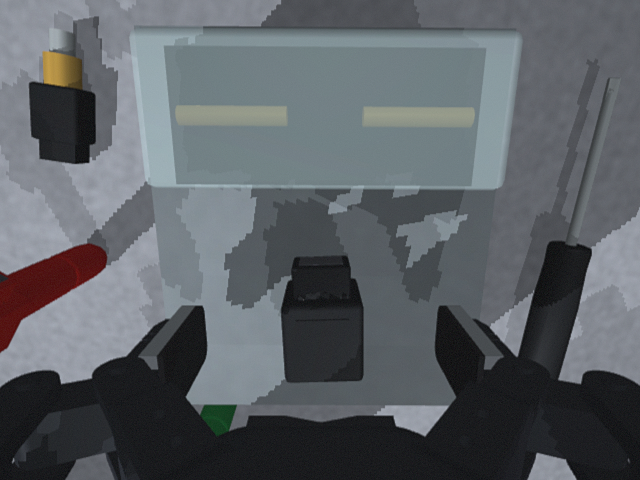

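Coil head (322,345) sits centred between the pads (190,340)/(455,340). Closing.

```bash
python3 -m handwheel '{"slide":[[0,0,0],[0,0,0],[0,0,0],[0,0,0],[0,0,0],[0,0,0],[0,0,0],[0,0,0]],"twist":[[0,0,0],[0,0,0],[0,0,0],[0,0,0],[0,0,0],[0,0,0],[0,0,0],[0,0,0]],"claw":[1,1,1,1,1,1,1,1]}'
python3 -c "
from h import *
goto([.5,-.305,.097],10)"
```

```text
time: 4.2
tcp_pos: [0.5, -0.3039, 0.0978]
ee_rot: [3.129, 0.274, 0.001]
wrist_force: [-1.0, 0.3, 5.6]
finger_gap: 0.318
t 4.2 tcp [ 0.5    -0.3039  0.0978] yaw 10.01 zax [ 0.001 -0.    -1.   ] gap 0.318 F [-1.   0.3  5.6]
slide cm [-0.02  0.11  0.08] twist deg [ 0.03 -0.03  0.01] slide after twist [-0.02  0.11  0.08]
```

```bash
python3 -m handwheel '{"slide":[[0,0,-1],[0,0,-2.5],[0,0,-2.5],[0,0,-2.5],[0,0,-2.5],[0,0,-2.5],[0,0,-1],[0,0,0]],"twist":[[0,0,0],[0,0,0],[0,0,0],[0,0,0],[0,0,0],[0,0,0],[0,0,0],[0,0,0]],"claw":[1,1,1,1,1,1,1,1]}'
python3 -c "
from h import *
snap('wrist','w3.png');snap('scene','s3.png')
goto([.688,.006,.242],1)"
```

```text
time: 5.0
tcp_pos: [0.5002, -0.304, 0.2437]
ee_rot: [3.128, 0.274, 0.003]
wrist_force: [-0.9, -0.8, -1.6]
finger_gap: 0.318
t 5.1 tcp [ 0.4993 -0.3034  0.2415] yaw 10.01 zax [-0.001  0.    -1.   ] gap 0.315 F [-0.5  1.2 -1.9]
slide cm [ 23.96 -27.19  -0.05] twist deg [-0.03  0.05  9.01] slide after twist [ 19.41 -30.61  -0.05]
```

View pics/w3.png

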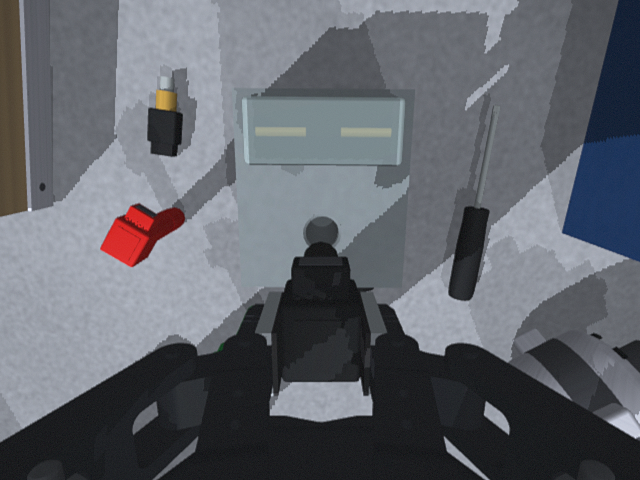

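View pics/s3.png

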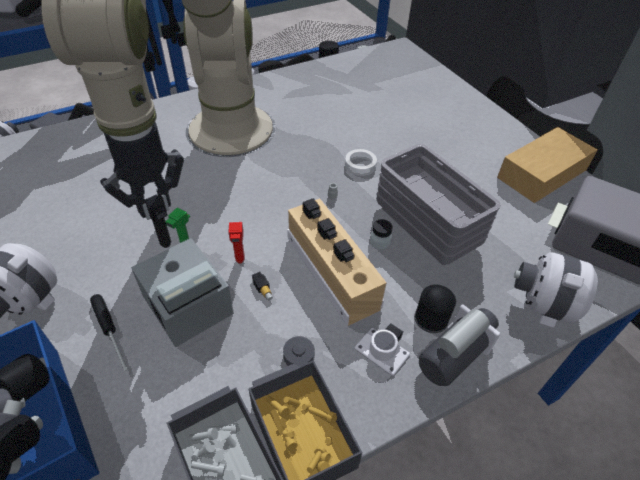

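```bash
python3 -m handwheel '{"slide":[[0,0,0],[1.9,-3,0],[1.9,-3,0],[1.9,-3,0],[1.9,-3,0],[1.9,-3,0],[1.9,-3,0],[1.9,-3,0],[0,0,0],[0,0,0]],"twist":[[0,0,7],[0,0,2],[0,0,0],[0,0,0],[0,0,0],[0,0,0],[0,0,0],[0,0,0],[0,0,0],[0,0,0]],"claw":[1,1,1,1,1,1,1,1,1,1]}'
python3 - <<'E'
from h import *
f=cv2.imread('pics/w3.png')
cv2.imwrite('pics/w3c.png',cv2.convertScaleAbs(cv2.resize(f[235:395,245:405],None,fx=4,fy=4,interpolation=cv2.INTER_CUBIC),alpha=2.2,beta=15))
snap('wrist','w4.png')
goto([.688,.006,.242],1)
E
```

```text
time: 6.1
tcp_pos: [0.6275, -0.0897, 0.2403]
ee_rot: [-3.141, -0.031, 0.005]
wrist_force: [-0.1, -1.2, -0.9]
finger_gap: 0.317
t 6.15 tcp [ 0.6271 -0.0911  0.2407] yaw 1.02 zax [-0.003 -0.    -1.   ] gap 0.315 F [-0.2  0.3 -1. ]
slide cm [ 6.26 -9.6  -0.16] twist deg [0.02 0.17 0.02] slide after twist [ 6.26 -9.6  -0.13]
```

View pics/w3c.png

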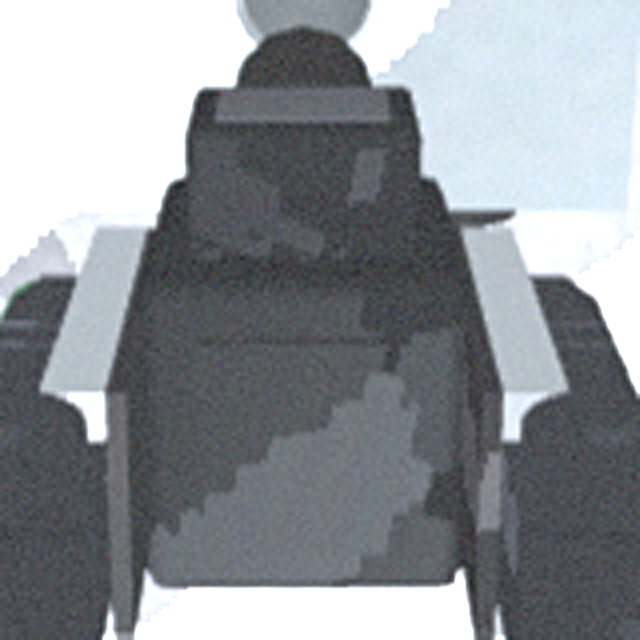

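View pics/w4.png

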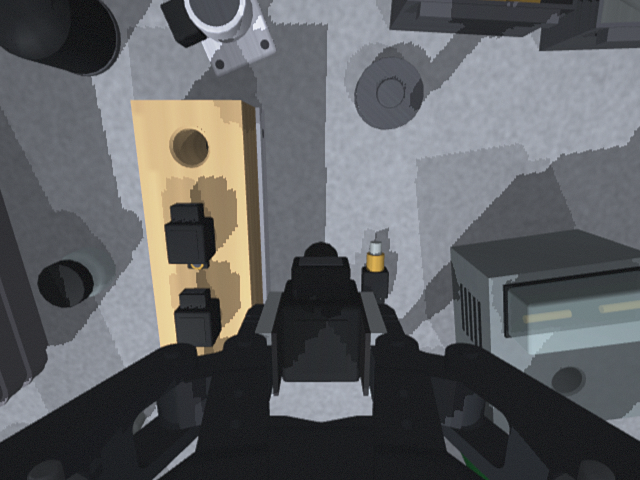

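Run:
```python
from h import *
im=snap('wrist'); s=arm.read_state(); Rc=rotm(s['ee_rot']);t=s['tcp_pos']
for dz in (.0232,.0252,.0272):
  for uv in [(321.2,380.75)]:
    p=unproj(im,*uv,t[2]+dz); print(dz,np.round(Rc.T@(p-t),4))
for uv in [(282,380.75),(361,380.75)]: print(np.round(Rc.T@(unproj(im,*uv,t[2]+.0252)-t),4))
# stem tip
f=cv2.cvtColor(im['frame'],cv2.COLOR_RGB2BGR)
g=cv2.GaussianBlur(cv2.cvtColor(f,cv2.COLOR_BGR2GRAY),(3,3),0)
cv2.imwrite('pics/w4c.png',cv2.resize(f[115:175,150:230],None,fx=8,fy=8,interpolation=cv2.INTER_CUBIC))
```

```text
0.0232 [-0.0153 -0.0019 -0.0232]
0.0252 [-0.0139 -0.0019 -0.0252]
0.0272 [-0.0126 -0.0019 -0.0272]
[-0.014  -0.0157 -0.0252]
[-0.0139  0.012  -0.0252]
```

View pics/w4c.png

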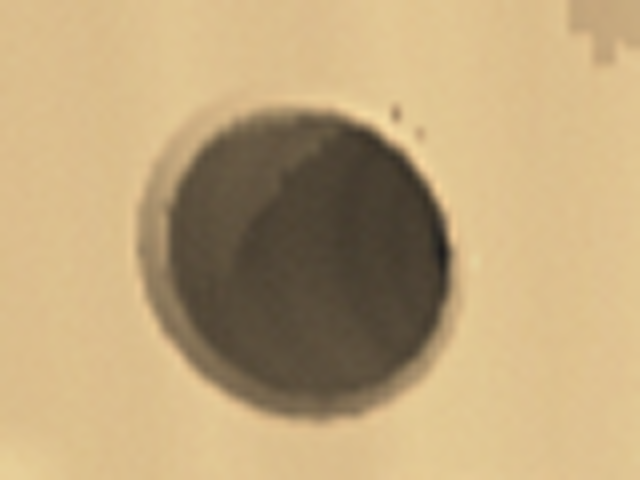

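Run:
```python
from h import *
im=snap('wrist'); 
w=unproj(im,187.4,147.2,.095);print(w,arm.read_state()['tcp_pos'])
for p in [(138,258),(460,258),(299,100),(299,415)]: print(unproj(im,150+p[0]/8,115+p[1]/8,.095))
goto(w+[0,0,.145],1)
```

```text
[0.6881569  0.00778164 0.095     ] [ 0.62706916 -0.09214226  0.24141919]
[0.68786668 0.0224728  0.095     ]
[ 0.68837582 -0.0068679   0.095     ]
[0.70189763 0.00677462 0.095     ]
[0.67406658 0.00885115 0.095     ]
t 6.25 tcp [ 0.6271 -0.0921  0.2414] yaw 0.91 zax [-0.002 -0.001 -1.   ] gap 0.314 F [-0.4  0.1 -1.5]
slide cm [ 6.27 -9.89  0.13] twist deg [ 0.03  0.1  -0.09] slide after twist [ 6.28 -9.88  0.14]
```

```bash
python3 -m handwheel '{"slide":[[1.6,-2.5,0],[1.6,-2.5,0],[1.6,-2.5,0],[1.4,-2.2,0],[0,0,0],[0,0,0]],"twist":[[0,0,0],[0,0,0],[0,0,0],[0,0,0],[0,0,0],[0,0,0]],"claw":[1,1,1,1,1,1]}'
python3 - <<'E'
from h import *
goto([.6875,.006,.200],1)
snap('wrist','w5.png'); snap('scene','s5.png'); im=snap('top','t5.png')
goto([.6875,.006,.200],1)
E
```

```text
time: 6.85
tcp_pos: [0.6879, 0.0064, 0.2418]
ee_rot: [3.141, 0.027, -0.001]
wrist_force: [-0.9, -1.0, -1.5]
finger_gap: 0.31
t 6.85 tcp [0.6879 0.0064 0.2418] yaw 0.98 zax [-0.001 -0.001 -1.   ] gap 0.31 F [-0.9 -1.  -1.5]
slide cm [-0.03  0.04  4.18] twist deg [ 0.03  0.05 -0.02] slide after twist [-0.04  0.04  4.18]
t 7.0 tcp [0.6877 0.0052 0.2422] yaw 0.87 zax [-0.    -0.001 -1.   ] gap 0.315 F [ 0.5  0.3 -2.1]
slide cm [-0.01 -0.08  4.22] twist deg [ 0.05  0.03 -0.13] slide after twist [-0.01 -0.08  4.22]
```

View pics/w5.png

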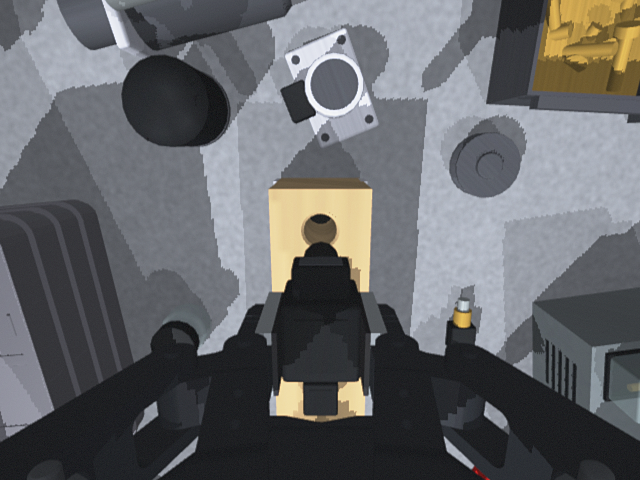

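View pics/s5.png

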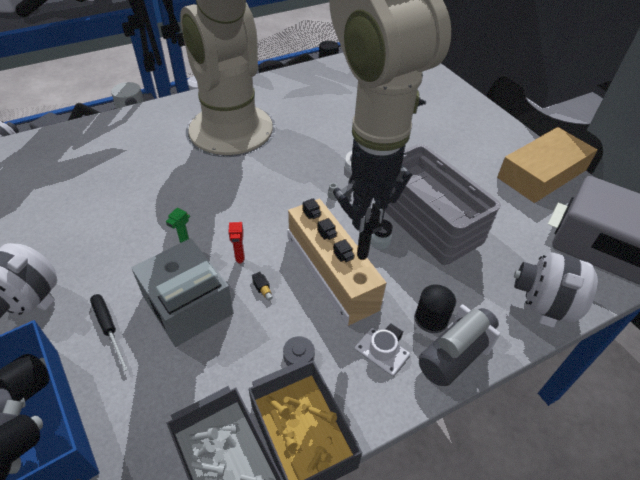

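```bash
python3 -m handwheel '{"slide":[[0,0,2],[0,0,2],[0,0,1.1],[0,0,0],[0,0,0]],"twist":[[0,0,0],[0,0,0],[0,0,0],[0,0,0],[0,0,0]],"claw":[1,1,1,1,1]}'
python3 - <<'E'
from h import *
a=snap('wrist'); b=snap('scene')
f=cv2.cvtColor(a['frame'],cv2.COLOR_RGB2BGR);g=cv2.cvtColor(b['frame'],cv2.COLOR_RGB2BGR)
A=cv2.resize(f[180:340,240:400],None,fx=3.5,fy=3.5,interpolation=cv2.INTER_CUBIC)
B=cv2.resize(g[200:300,310:410],(560,560),interpolation=cv2.INTER_CUBIC)
cv2.imwrite('pics/w6.png',cv2.convertScaleAbs(np.hstack([A,B])[:, :],alpha=1.3,beta=10)[:, :1120][::1]);
cv2.imwrite('pics/w6.png',cv2.resize(cv2.imread('pics/w6.png'),(800,400)))
goto([.6875,.006,.15],1)
E
```

```text
time: 7.5
tcp_pos: [0.6884, 0.0067, 0.1917]
ee_rot: [3.141, 0.027, 0.0]
wrist_force: [0.2, -0.5, -1.5]
finger_gap: 0.319
t 7.6 tcp [0.6888 0.007  0.1923] yaw 0.98 zax [ 0.002  0.    -1.   ] gap 0.315 F [ 0.1  0.3 -0.7]
slide cm [-0.14  0.1   4.23] twist deg [-0.   -0.09 -0.02] slide after twist [-0.13  0.1   4.23]
```

View pics/w6.png

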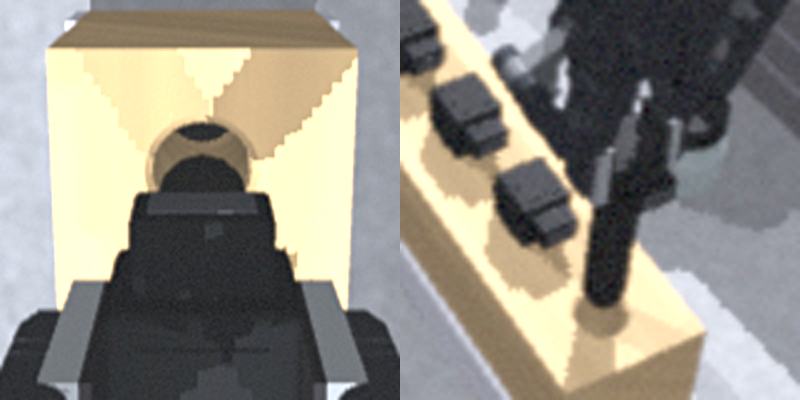

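```bash
python3 -m handwheel '{"slide":[[-0.05,0.05,1],[0,0,1],[0,0,1],[0,0,0]],"twist":[[0,0,0],[0,0,0],[0,0,0],[0,0,0]],"claw":[1,1,1,1]}'
```

```text
time: 8.0
tcp_pos: [0.6874, 0.0068, 0.1593]
ee_rot: [3.141, 0.028, -0.002]
wrist_force: [1.8, -0.6, -1.3]
finger_gap: 0.317
```

```bash
python3 -m handwheel '{"slide":[[0,0,1.2],[0,0,1.2],[0,0,1.2],[0,0,1.2],[0,0,0]],"twist":[[0,0,0],[0,0,0],[0,0,0],[0,0,0],[0,0,0]],"claw":[1,1,1,1,1]}'
```

```text
time: 8.5
tcp_pos: [0.6874, 0.0068, 0.1111]
ee_rot: [3.141, 0.028, -0.002]
wrist_force: [0.1, -0.3, -0.8]
finger_gap: 0.316
```

```bash
python3 -m handwheel '{"slide":[[0,0,0.7],[0,0,0.5],[0,0,0.1],[0,0,0]],"twist":[[0,0,0],[0,0,0],[0,0,0],[0,0,0]],"claw":[1,1,1,1]}'
```

```text
time: 8.9
tcp_pos: [0.6876, 0.0067, 0.1002]
ee_rot: [3.141, 0.028, -0.001]
wrist_force: [1.9, 0.7, -1.2]
finger_gap: 0.317
```

```bash
python3 -m handwheel '{"slide":[[0,0,0.2],[0,0,0.2],[0,0,0]],"twist":[[0,0,0],[0,0,0],[0,0,0]],"claw":[1,1,1]}'
```

```text
time: 9.2
tcp_pos: [0.688, 0.0068, 0.0979]
ee_rot: [-3.141, -0.028, -0.001]
wrist_force: [-4.2, 0.3, 11.8]
finger_gap: 0.317
```

Contact at 11.8 N at the home height. Release and back off upward.

```bash
python3 -m handwheel '{"slide":[[0,0,0],[0,0,0],[0,0,0],[0,0,0],[0,0,0],[0,0,0]],"twist":[[0,0,0],[0,0,0],[0,0,0],[0,0,0],[0,0,0],[0,0,0]],"claw":[0,0,0,0,0,0]}'; python3 -m handwheel '{"slide":[[0,0,-2],[0,0,-3],[0,0,-4],[0,0,-4],[0,0,0],[0,0,0]],"twist":[[0,0,0],[0,0,0],[0,0,0],[0,0,0],[0,0,0],[0,0,0]],"claw":[0,0,0,0,0,0]}'
python3 - <<'E'
from h import *
a=snap('wrist','w7.png'); b=snap('scene')
g=cv2.cvtColor(b['frame'],cv2.COLOR_RGB2BGR)
cv2.imwrite('pics/s7.png',cv2.resize(g[190:330,280:400],None,fx=4,fy=4,interpolation=cv2.INTER_CUBIC))
goto([.57,.27,.25],6)
E
```

```text
time: 9.8
tcp_pos: [0.6877, 0.0068, 0.0961]
ee_rot: [3.141, 0.028, -0.0]
wrist_force: [0.1, 0.1, 0.4]
finger_gap: 1.001
time: 10.4
tcp_pos: [0.688, 0.0068, 0.2272]
ee_rot: [-3.141, -0.028, -0.003]
wrist_force: [-0.8, 0.1, -0.2]
finger_gap: 0.999
t 10.5 tcp [0.687  0.0068 0.2251] yaw 1.02 zax [-0.002 -0.    -1.   ] gap 1.0 F [-1.   0.6 -0.7]
slide cm [-11.24 -26.52  -2.47] twist deg [-0.    0.11 -4.98] slide after twist [ -8.88 -27.4   -2.49]
```

View pics/w7.png

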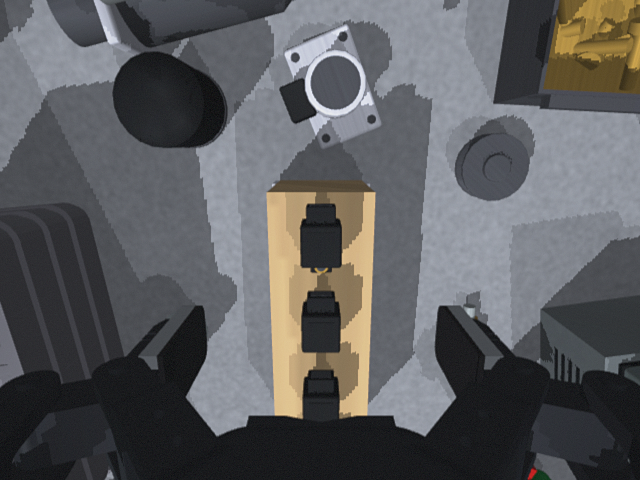

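View pics/s7.png

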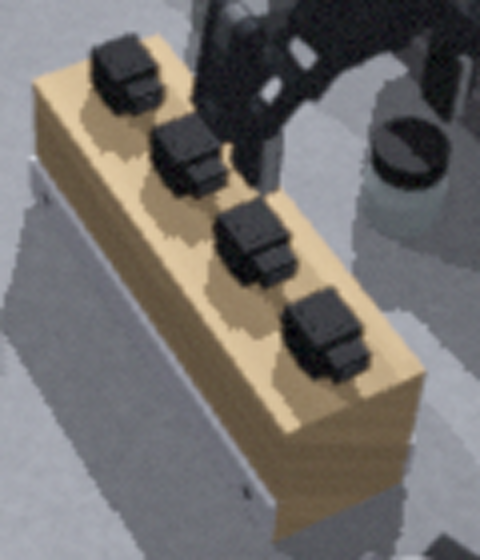

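```bash
python3 -c "
from h import *
goto([.581,.208,.26],6)"
```

```text
t 10.5 tcp [0.687  0.0068 0.2251] yaw 1.02 zax [-0.002 -0.    -1.   ] gap 1.0 F [-1.   0.6 -0.7]
slide cm [-10.25 -20.3   -3.47] twist deg [-0.    0.11 -4.98] slide after twist [ -8.44 -21.12  -3.49]
```

```bash
python3 -m handwheel '{"slide":[[0,0,-1.5],[-1.2,-3,-0.5],[-1.2,-3,-0.5],[-1.2,-3,-0.5],[-1.2,-3,-0.5],[-1.2,-3,0],[-1.2,-3,0],[-1.2,-3.1,0],[0,0,0],[0,0,0]],"twist":[[0,0,-5],[0,0,0],[0,0,0],[0,0,0],[0,0,0],[0,0,0],[0,0,0],[0,0,0],[0,0,0],[0,0,0]],"claw":[0,0,0,0,0,0,0,0,0,0]}'
python3 - <<'E'
from h import *
a=snap('wrist','w8.png'); 
goto([.581,.208,.25],6)
E
```

```text
time: 11.5
tcp_pos: [0.5813, 0.2084, 0.2599]
ee_rot: [3.136, 0.168, -0.004]
wrist_force: [1.0, -1.0, 0.1]
finger_gap: 0.995
t 11.55 tcp [0.5819 0.2072 0.2601] yaw 6.01 zax [-0.002 -0.001 -1.   ] gap 1.002 F [-0.1  0.2  0.4]
slide cm [-0.08 -0.09  1.01] twist deg [0.06 0.1  0.01] slide after twist [-0.08 -0.09  1.01]
```

View pics/w8.png

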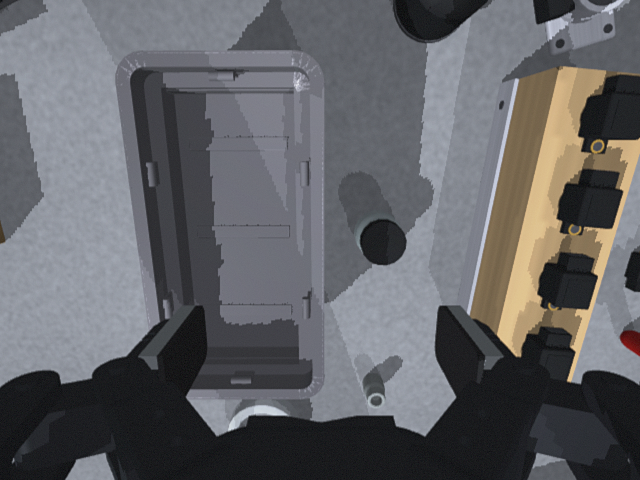

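Run:
```python
from h import *
im=snap('wrist'); s=arm.read_state();Rc=rotm(s['ee_rot']);t=s['tcp_pos']
for z in (.135,.14,.145):
  print(z)
  for n,uv in dict(R1=(323.5,100),R2=(324.5,340),L1=(119,100),L2=(131,300),T=(222,51),B=(240,398),tR1=(305,174),tR2=(307,300)).items():
    p=unproj(im,*uv,z); print(n,np.round(p,4),np.round(Rc.T@(p-t),4))
```

```text
0.135
R1 [0.6748 0.2165 0.135 ] [ 0.0932 -0.0004  0.1252]
R2 [0.5011 0.1969 0.135 ] [-0.0816  0.0011  0.1254]
L1 [0.6606 0.3498 0.135 ] [ 0.0929 -0.1344  0.125 ]
L2 [0.519  0.3454 0.135 ] [-0.0484 -0.1447  0.1252]
T [0.697  0.2837 0.135 ] [ 0.1222 -0.065   0.1251]
B [0.4418 0.2595 0.135 ] [-0.1341 -0.0673  0.1254]
tR1 [0.6259 0.224  0.135 ] [ 0.0453 -0.0129  0.1252]
tR2 [0.533  0.2136 0.135 ] [-0.0482 -0.0122  0.1254]
0.14
R1 [0.6743 0.2165 0.14  ] [ 0.0927 -0.0004  0.1202]
R2 [0.5038 0.1973 0.14  ] [-0.0789  0.001   0.1204]
L1 [0.6604 0.3473 0.14  ] [ 0.0924 -0.1319  0.12  ]
L2 [0.5214 0.343  0.14  ] [-0.0463 -0.1421  0.1202]
T [0.6961 0.2825 0.14  ] [ 0.1212 -0.0638  0.1201]
B [0.4457 0.2587 0.14  ] [-0.1303 -0.0661  0.1204]
tR1 [0.6263 0.2239 0.14  ] [ 0.0457 -0.0127  0.1202]
tR2 [0.5351 0.2137 0.14  ] [-0.046  -0.012   0.1204]
0.145
R1 [0.6738 0.2165 0.145 ] [ 0.0922 -0.0004  0.1152]
R2 [0.5066 0.1976 0.145 ] [-0.0761  0.001   0.1154]
L1 [0.6602 0.3448 0.145 ] [ 0.0919 -0.1295  0.115 ]
L2 [0.5238 0.3406 0.145 ] [-0.0441 -0.1394  0.1152]
T [0.6952 0.2812 0.145 ] [ 0.1202 -0.0626  0.1151]
B [0.4496 0.2579 0.145 ] [-0.1266 -0.0648  0.1154]
tR1 [0.6267 0.2237 0.145 ] [ 0.0461 -0.0125  0.1152]
tR2 [0.5373 0.2137 0.145 ] [-0.0439 -0.0119  0.1154]
```

```bash
python3 -m handwheel '{"slide":[[-0.2,-0.15,3],[0,0,3],[0,0,3],[0,0,2.5],[0,0,1.5],[0,0,0],[0,0,0]],"twist":[[0,0,0],[0,0,0],[0,0,0],[0,0,0],[0,0,0],[0,0,0],[0,0,0]],"claw":[0,0,0,0,0.3,0.5,0.5]}'
python3 - <<'E'
from h import *
a=snap('wrist','w9.png'); a=snap('scene'); g=cv2.cvtColor(a['frame'],cv2.COLOR_RGB2BGR); cv2.imwrite('pics/s9.png',cv2.resize(g[100:280,330:510],None,fx=3.3,fy=3.3,interpolation=cv2.INTER_CUBIC))
goto([.579,.208,.118],6)
E
```

```text
time: 12.3
tcp_pos: [0.5805, 0.208, 0.1311]
ee_rot: [3.137, 0.162, -0.001]
wrist_force: [-0.1, 0.4, -0.5]
finger_gap: 0.519
t 12.4 tcp [0.5808 0.2087 0.1322] yaw 5.95 zax [ 0.001  0.    -1.   ] gap 0.501 F [-0.1 -0.1  0.5]
slide cm [-0.19  0.05  1.41] twist deg [-0.01 -0.07 -0.05] slide after twist [-0.19  0.05  1.42]
```

View pics/w9.png

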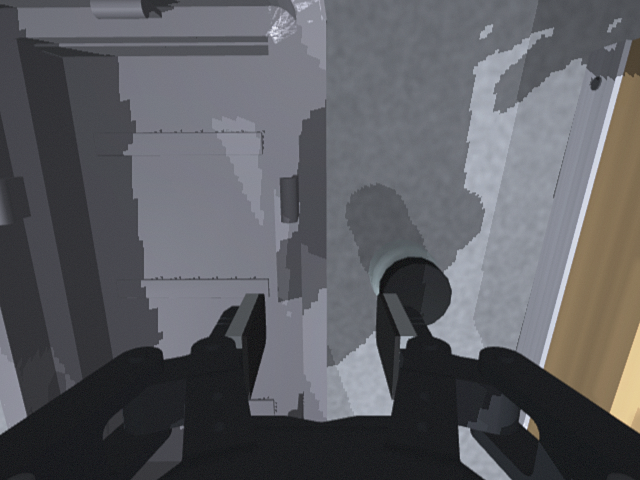

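View pics/s9.png

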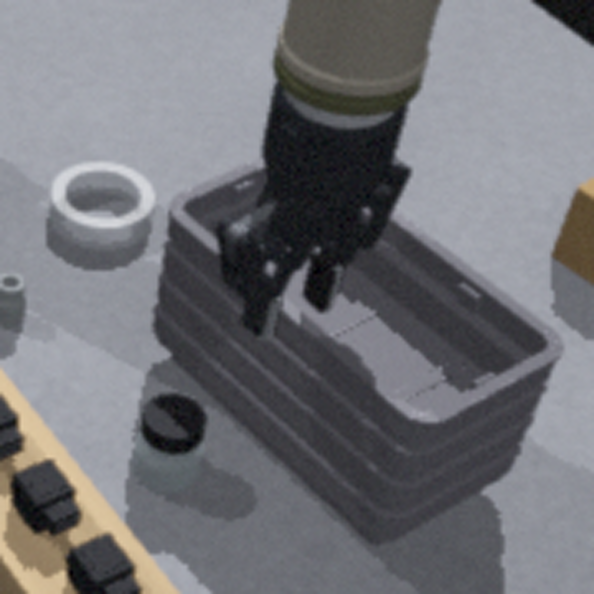

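```bash
python3 -m handwheel '{"slide":[[-0.1,-0.25,0.4],[0,0,0.6],[0,0,0.3],[0,0,0],[0,0,0]],"twist":[[0,0,0],[0,0,0],[0,0,0],[0,0,0],[0,0,0]],"claw":[0.5,0.55,0.6,0.7,0.75]}'
python3 - <<'E'
from h import *
a=snap('wrist','w10.png')
goto([.579,.208,.118],6)
E
```

```text
time: 12.9
tcp_pos: [0.5787, 0.2115, 0.1182]
ee_rot: [3.137, 0.165, -0.0]
wrist_force: [-0.2, -0.2, 1.1]
finger_gap: 0.252
t 12.95 tcp [0.5788 0.2115 0.1183] yaw 6.01 zax [-0. -0. -1.] gap 0.253 F [ 0.4 -0.7  0.9]
slide cm [-0.01  0.35  0.03] twist deg [0.   0.   0.01] slide after twist [-0.01  0.35  0.03]
```

View pics/w10.png

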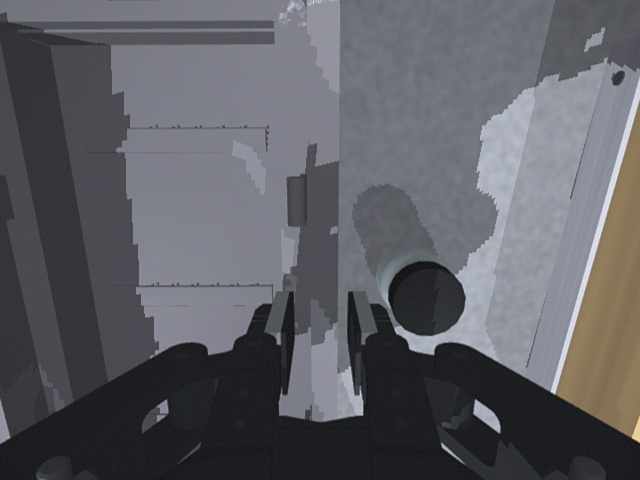

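```bash
python3 -m handwheel '{"slide":[[0,0.05,0],[0,0,0],[0,0,0],[0,0,0],[0,0,0]],"twist":[[0,0,0],[0,0,0],[0,0,0],[0,0,0],[0,0,0]],"claw":[0.85,1,1,1,1]}'
python3 - <<'E'
from h import *
a=snap('wrist','w11.png')
goto([.579,.208,.118],6)
E
```

```text
time: 13.45
tcp_pos: [0.5789, 0.211, 0.1185]
ee_rot: [-3.137, -0.165, -0.0]
wrist_force: [-1.0, -0.1, 4.7]
finger_gap: 0.079
t 13.5 tcp [0.5789 0.211  0.1186] yaw 6.01 zax [ 0.  0. -1.] gap 0.079 F [-1.4 -1.   5.5]
slide cm [-0.02  0.3   0.06] twist deg [-0.   -0.02  0.01] slide after twist [-0.02  0.3   0.06]
```

View pics/w11.png

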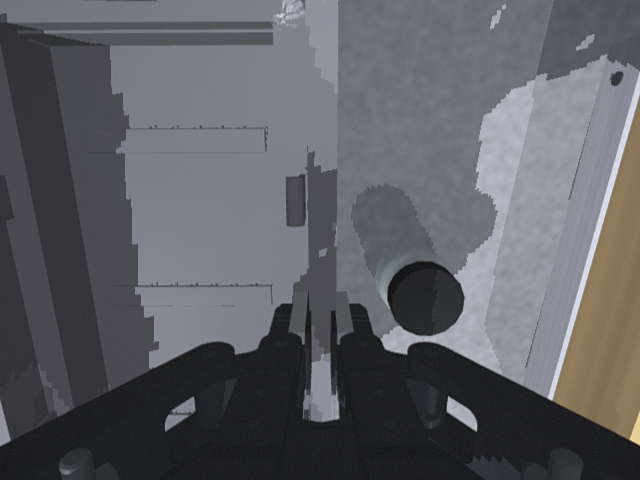

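```bash
python3 -m handwheel '{"slide":[[0,-0.02,-0.22],[0,-0.02,-0.22],[0,-0.02,-0.22]],"twist":[[-1,0,0],[-1,0,0],[-1,0,0]],"claw":[1,1,1]}'; python3 -m handwheel '{"slide":[[0,-0.02,-0.22],[0,-0.02,-0.22],[0,-0.02,-0.22],[0,0,0]],"twist":[[-1,0,0],[-1,0,0],[-1,0,0],[0,0,0]],"claw":[1,1,1,1]}'
python3 - <<'E'
from h import *
a=snap('wrist','w12.png'); a=snap('scene'); g=cv2.cvtColor(a['frame'],cv2.COLOR_RGB2BGR); cv2.imwrite('pics/s12.png',cv2.resize(g[100:280,330:510],None,fx=3.3,fy=3.3,interpolation=cv2.INTER_CUBIC))
goto([.579,.208,.118],6)
E
```

```text
time: 13.8
tcp_pos: [0.5787, 0.2111, 0.1242]
ee_rot: [3.083, 0.161, 0.003]
wrist_force: [3.9, -2.9, -12.0]
finger_gap: 0.079
time: 14.2
tcp_pos: [0.5783, 0.2128, 0.1315]
ee_rot: [3.031, 0.16, 0.007]
wrist_force: [1.8, -2.7, -8.4]
finger_gap: 0.071
t 14.3 tcp [0.5783 0.2128 0.1316] yaw 6.02 zax [ 0.011 -0.105 -0.994] gap 0.08 F [ 2.3 -2.4 -8.1]
slide cm [0.02 0.34 1.4 ] twist deg [6.04 0.02 0.02] slide after twist [0.02 0.49 1.36]
```

View pics/w12.png

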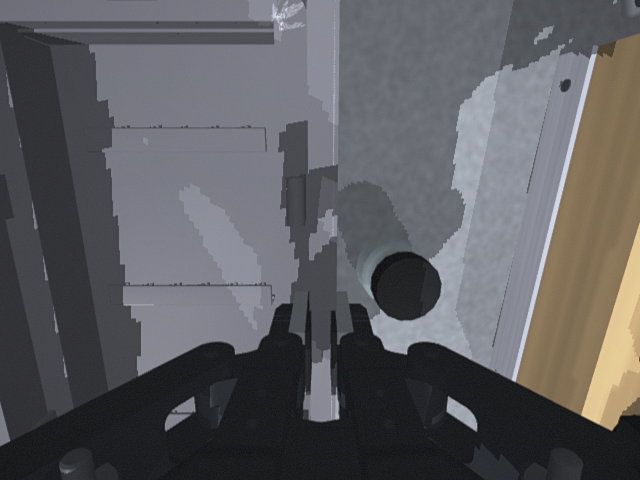

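View pics/s12.png

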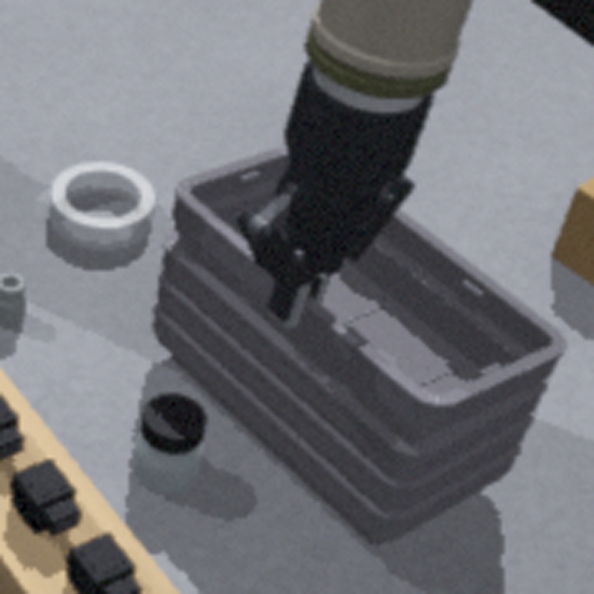

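```bash
python3 -m handwheel '{"slide":[[0,-0.02,-0.22],[0,-0.02,-0.22],[0,-0.02,-0.22],[0,-0.02,-0.22],[0,0,0]],"twist":[[-1,0,0],[-1,0,0],[-1,0,0],[-1,0,0],[0,0,0]],"claw":[1,1,1,1,1]}'; python3 -m handwheel '{"slide":[[0,-0.02,-0.22],[0,-0.02,-0.22],[0,-0.02,-0.22],[0,-0.02,-0.22],[0,-0.02,-0.22],[0,0,0]],"twist":[[-1,0,0],[-1,0,0],[-1,0,0],[-1,0,0],[-1,0,0],[0,0,0]],"claw":[1,1,1,1,1,1]}'
python3 - <<'E'
from h import *
a=snap('wrist','w13.png'); a=snap('scene'); g=cv2.cvtColor(a['frame'],cv2.COLOR_RGB2BGR); cv2.imwrite('pics/s13.png',cv2.resize(g[100:280,330:510],None,fx=3.3,fy=3.3,interpolation=cv2.INTER_CUBIC))
goto([.579,.208,.118],6); print(arm.read_state()['torque'])
E
```

```text
time: 14.8
tcp_pos: [0.5782, 0.2145, 0.1407]
ee_rot: [2.961, 0.156, 0.013]
wrist_force: [-0.4, -3.8, -0.9]
finger_gap: 0.077
time: 15.4
tcp_pos: [0.5782, 0.2184, 0.1512]
ee_rot: [2.875, 0.152, 0.021]
wrist_force: [-0.5, -4.3, 2.1]
finger_gap: 0.079
t 15.5 tcp [0.5783 0.2183 0.1511] yaw 6.04 zax [ 0.028 -0.258 -0.966] gap 0.078 F [ 0.4 -3.   2.9]
slide cm [-0.04  0.14  3.46] twist deg [15.02 -0.04  0.04] slide after twist [-0.03  1.03  3.31]
[-0.78728916  0.1381489   0.06558085]
```

View pics/w13.png

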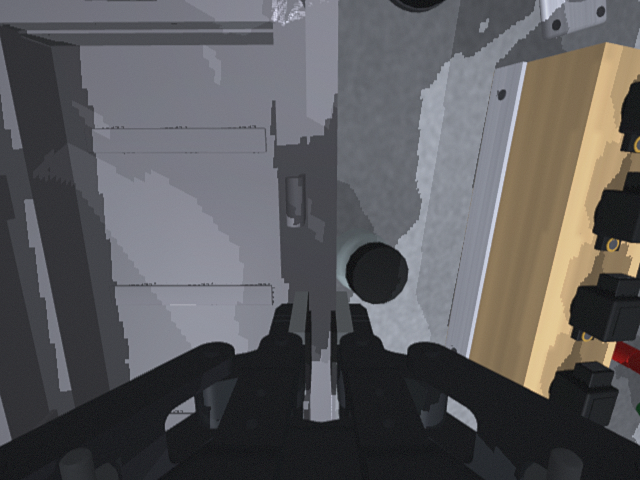

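View pics/s13.png

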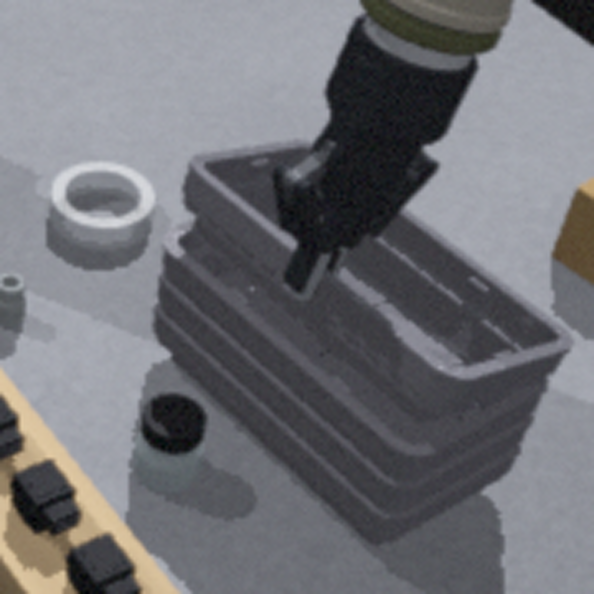

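```bash
python3 -m handwheel '{"slide":[[0.02,0,-0.22],[0.02,0,-0.22],[0.02,0,-0.22],[0,0,0]],"twist":[[0,-1,0],[0,-1,0],[0,-1,0],[0,0,0]],"claw":[1,1,1,1]}'; python3 -m handwheel '{"slide":[[0.02,0,-0.22],[0.02,0,-0.22],[0.02,0,-0.22],[0,0,0]],"twist":[[0,-1,0],[0,-1,0],[0,-1,0],[0,0,0]],"claw":[1,1,1,1]}'
python3 - <<'E'
from h import *
a=snap('wrist','w14.png'); a=snap('scene'); g=cv2.cvtColor(a['frame'],cv2.COLOR_RGB2BGR); cv2.imwrite('pics/s14.png',cv2.resize(g[100:280,330:510],None,fx=3.3,fy=3.3,interpolation=cv2.INTER_CUBIC))
goto([.579,.208,.118],6); print(arm.read_state()['torque'])
E
```

```text
time: 15.9
tcp_pos: [0.5789, 0.2199, 0.1569]
ee_rot: [2.874, 0.14, -0.057]
wrist_force: [-1.7, -2.4, 0.5]
finger_gap: 0.079
time: 16.3
tcp_pos: [0.5802, 0.2219, 0.1635]
ee_rot: [2.87, 0.13, -0.13]
wrist_force: [0.3, -0.0, -1.2]
finger_gap: 0.081
t 16.4 tcp [0.5798 0.2218 0.1633] yaw 4.45 zax [-0.076 -0.266 -0.961] gap 0.08 F [ 0.9 -0.5 -2.2]
slide cm [0.26 0.15 4.72] twist deg [14.95  5.92 -0.78] slide after twist [-0.23  1.37  4.53]
[ 0.1269394  -0.23999226 -0.03678539]
```

View pics/w14.png

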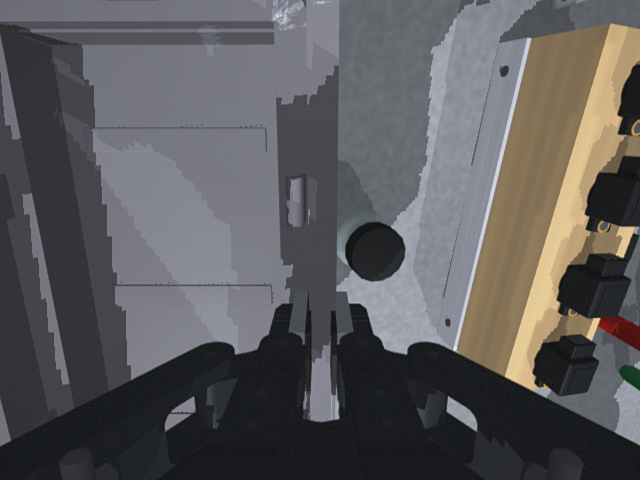

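View pics/s14.png

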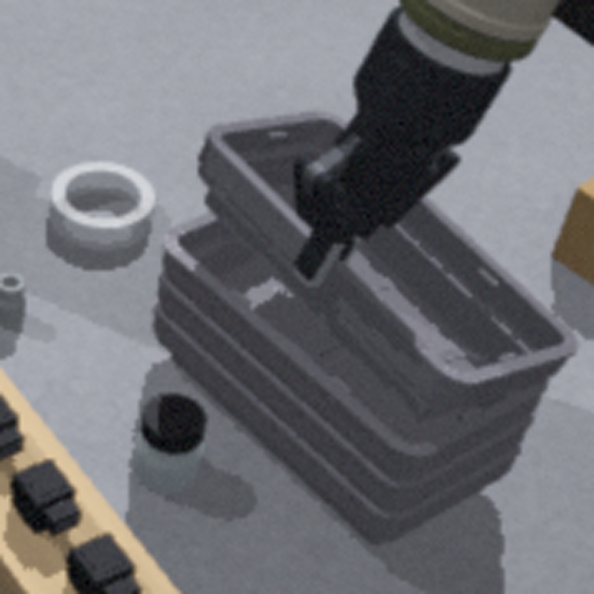

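```bash
python3 -c "
from h import *
s=arm.read_state();print(rotm(s['ee_rot'])[2])"
```

```text
[-0.10024356  0.25820054 -0.96087653]
```

```bash
python3 -m handwheel '{"slide":[[-0.05,0.13,-0.48],[-0.05,0.13,-0.48],[-0.05,0.13,-0.48],[-0.05,0.13,-0.48],[0,0,0]],"twist":[[0,0,0],[0,0,0],[0,0,0],[0,0,0],[0,0,0]],"claw":[1,1,1,1,1]}'
python3 - <<'E'
from h import *
a=snap('wrist','w15.png'); a=snap('scene'); g=cv2.cvtColor(a['frame'],cv2.COLOR_RGB2BGR); cv2.imwrite('pics/s15.png',cv2.resize(g[80:280,330:510],None,fx=3,fy=3,interpolation=cv2.INTER_CUBIC))
goto([.579,.208,.118],6); print(arm.read_state()['torque'])
E
```

```text
time: 16.9
tcp_pos: [0.5798, 0.2217, 0.1842]
ee_rot: [2.87, 0.131, -0.129]
wrist_force: [0.3, -0.4, -1.5]
finger_gap: 0.078
t 17.0 tcp [0.5795 0.2215 0.1834] yaw 4.45 zax [-0.077 -0.267 -0.961] gap 0.077 F [ 0.  -0.8 -1.6]
slide cm [ 0.51 -0.39  6.65] twist deg [14.97  5.95 -0.78] slide after twist [-0.19  1.34  6.54]
[ 0.28618059 -0.10747625 -0.00224983]
```

View pics/s15.png

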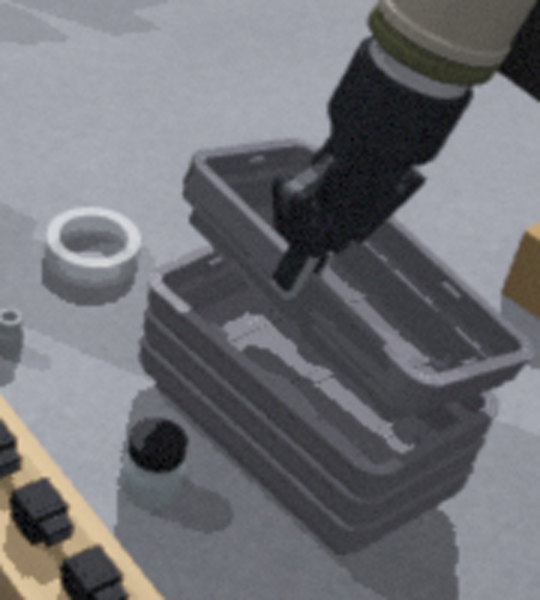

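```bash
python3 -m handwheel '{"slide":[[-0.15,0.39,-1.44],[-0.15,0.39,-1.44],[-0.15,0.39,-1.44],[-0.15,0.39,-1.44],[0,0,0],[0,0,0],[0,0,0],[0,0,0],[0,0,0],[0,0,0]],"twist":[[0,0,0],[0,0,0],[0,0,0],[0,0,0],[3,1.2,-0.2],[3,1.2,-0.2],[3,1.2,-0.2],[3,1.2,-0.2],[3,1.2,0],[0,0,0]],"claw":[1,1,1,1,1,1,1,1,1,1]}'
python3 - <<'E'
from h import *
goto([.591,-.056,.240],1); print(arm.read_state()['torque'])
a=snap('wrist','w16.png'); a=snap('scene','s16.png')
E
```

```text
time: 18.0
tcp_pos: [0.5798, 0.2192, 0.2447]
ee_rot: [-3.137, -0.161, -0.002]
wrist_force: [0.6, -0.3, -0.8]
finger_gap: 0.075
t 18.0 tcp [0.5798 0.2192 0.2447] yaw 5.86 zax [ 0.001  0.001 -1.   ] gap 0.075 F [ 0.6 -0.3 -0.8]
slide cm [-1.69 27.49  0.45] twist deg [-0.05 -0.08  4.86] slide after twist [ 0.64 27.54  0.47]
[-0.12721446 -0.03474238 -0.04289823]
```

View pics/s16.png

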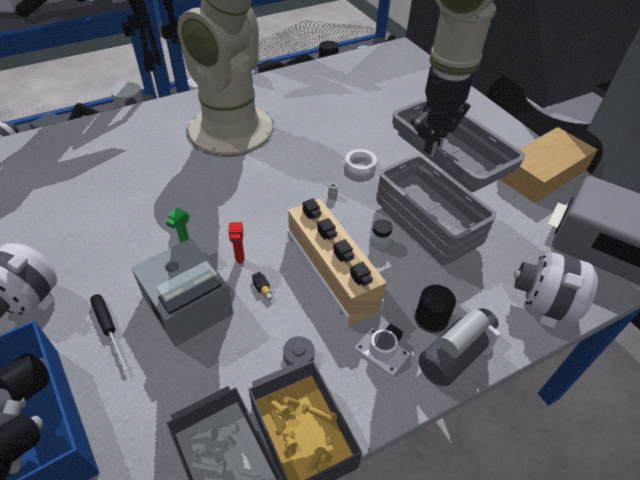

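View pics/w16.png

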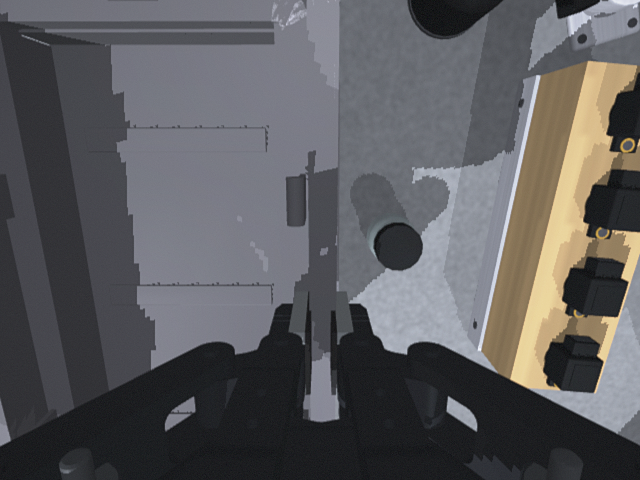

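```bash
python3 -m handwheel '{"slide":[[0,0.5,0],[0,1,0],[0,1.5,0],[0.1,2.5,0],[0.1,3,0.1],[0.1,3,0.1],[0.1,3,0.1],[0.1,3,0.1],[0.1,3,0],[0,2.5,0]],"twist":[[0,0,2.5],[0,0,2.4],[0,0,0],[0,0,0],[0,0,0],[0,0,0],[0,0,0],[0,0,0],[0,0,0],[0,0,0]],"claw":[1,1,1,1,1,1,1,1,1,1]}'; python3 -m handwheel '{"slide":[[0,2,0],[0,1.5,0],[0,0.8,0],[0,0.2,0],[0,0,0],[0,0,0]],"twist":[[0,0,0],[0,0,0],[0,0,0],[0,0,0],[0,0,0],[0,0,0]],"claw":[1,1,1,1,1,1]}'
python3 - <<'E'
from h import *
goto([.591,-.056,.240],1); print(arm.read_state()['torque'])
a=snap('top','t17.png'); a=snap('scene','s17.png')
E
```

```text
time: 19.1
tcp_pos: [0.5905, -0.0116, 0.239]
ee_rot: [3.141, 0.028, -0.001]
wrist_force: [-0.5, -0.3, -1.8]
finger_gap: 0.078
time: 19.7
tcp_pos: [0.5918, -0.0522, 0.239]
ee_rot: [-3.141, -0.033, 0.0]
wrist_force: [-0.0, 0.5, -1.9]
finger_gap: 0.078
t 19.7 tcp [ 0.5918 -0.0522  0.239 ] yaw 1.21 zax [-0.     0.001 -1.   ] gap 0.078 F [-0.   0.5 -1.9]
slide cm [-0.09  0.37 -0.1 ] twist deg [-0.05 -0.    0.21] slide after twist [-0.09  0.37 -0.1 ]
[-0.12636032  0.04754266 -0.00373777]
```

View pics/s17.png

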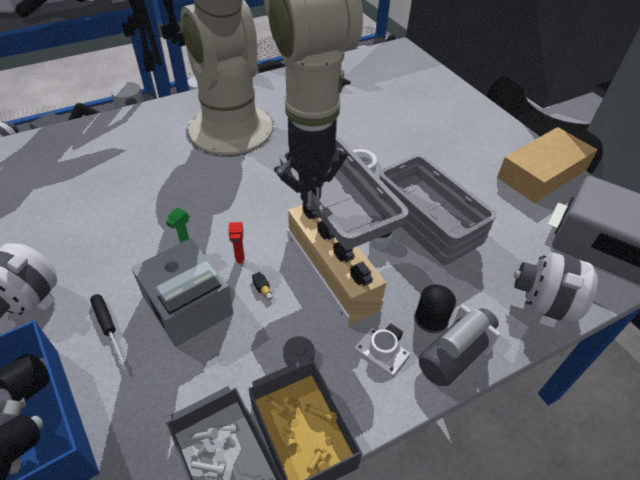

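View pics/t17.png

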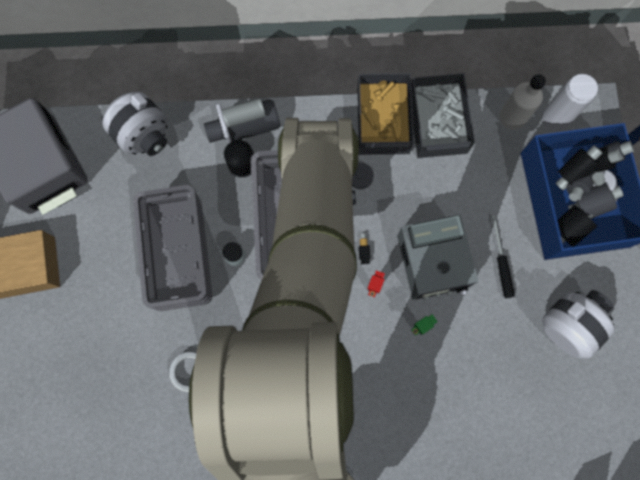

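```bash
python3 -m handwheel '{"slide":[[0,0.3,0],[0,0,0],[0,0,0],[0,0,0]],"twist":[[0,0,0],[0,0,0],[0,0,0],[0,0,0]],"claw":[1,1,1,1]}'
python3 - <<'E'
from h import *
goto([.591,-.056,.240],1)
a=snap('scene'); g=cv2.cvtColor(a['frame'],cv2.COLOR_RGB2BGR).copy()
s=arm.read_state();Rc=rotm(s['ee_rot']);t=s['tcp_pos']
c=t+Rc@np.array([-.002,-.061,-.0035]);print('centre est',c)
ex=Rc[:,0];ey=-Rc[:,1]
q=np.array([proj(a,c+ex*i*.125+ey*j*.065+[0,0,.025]) for i,j in [(1,1),(1,-1),(-1,-1),(-1,1)]])
cv2.polylines(g,[np.round(q*16).astype(int)],True,(0,0,255),1,cv2.LINE_AA,4)
from numpy import load
d=load('fit.npz'); 
ty=d['tray'];cc,ss=np.cos(ty[2]),np.sin(ty[2])
q=np.array([proj(a,[ty[0]+cc*i*.125-ss*j*.065,ty[1]+ss*i*.125+cc*j*.065,.11]) for i,j in [(1,1),(1,-1),(-1,-1),(-1,1)]])
cv2.polylines(g,[np.round(q*16).astype(int)],True,(0,255,0),1,cv2.LINE_AA,4)
cv2.imwrite('pics/s18.png',cv2.resize(g[110:310,260:510],None,fx=3,fy=3,interpolation=cv2.INTER_CUBIC))
E
```

```text
time: 20.2
tcp_pos: [0.5918, -0.0563, 0.2391]
ee_rot: [-3.141, -0.031, -0.0]
wrist_force: [-0.1, -0.4, -1.3]
finger_gap: 0.078
t 20.2 tcp [ 0.5918 -0.0563  0.2391] yaw 1.12 zax [ 0.  0. -1.] gap 0.078 F [-0.1 -0.4 -1.3]
slide cm [-0.08 -0.04 -0.09] twist deg [-0.02 -0.01  0.12] slide after twist [-0.08 -0.04 -0.09]
centre est [0.58860492 0.00462377 0.24257424]
```

View pics/s18.png

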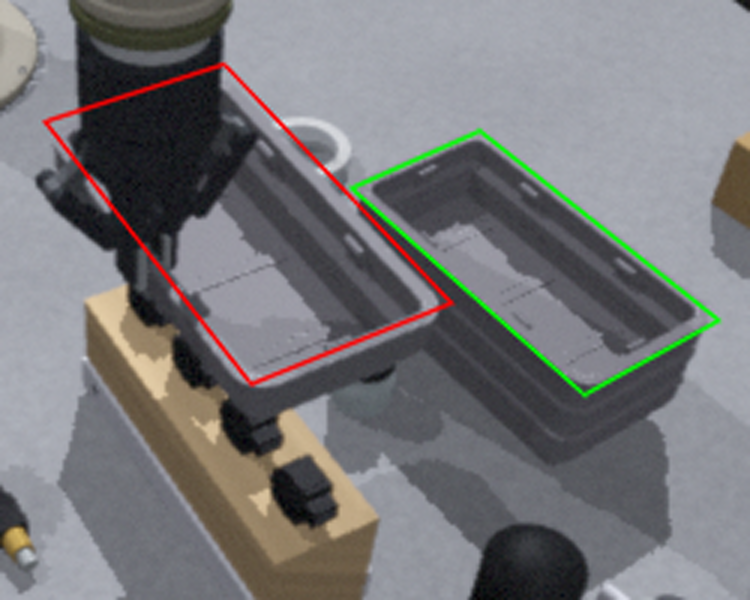

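Run:
```python
from h import *
s=arm.read_state();print(s['time'],s['qd'].round(4),s['finger_gap'])
print(arm.finish_job())
```

```text
20.25 [ 0.0013 -0.      0.0008 -0.0006  0.0002  0.0001  0.0008] 0.07608482159299562
the job is handed in; nothing more can be done
None
```

I moved the coil into the empty well, peeled off the top tray and handed the job in at 20.25 s with the tray held over the rack. No verdict is reported.

**Coil:** I drew it out of the tester, lowered it into the empty well until contact (11.8 N at the home height) and released it. In the pictures it stands at the same height as its three neighbours.

**Tray:** I pinched the top tray at the middle of the long wall nearest the rack. I raised that side 15° about the opposite edge, tipped one end up 6° to free the last tongues, then lifted it clear, levelled it and carried it over.

**Last checks:**
- **Pose:** level and still, yaw 1.1° against about 1.0° for the rack. The centre is within a few mm of the rack's and about 236 mm above the bench, so the underside is roughly 87 mm above the coils.
- **Grip:** the wrist force of about 1.3 N downward roughly matches the tray's weight, and the wrist view showed no slip when the tray was levelled. The gripper was still closed on the tray wall.
- **Second tray:** its outline in the scene view lies on the place fitted at the start.
- **Bystanders and other coils:** nothing looked moved.

One disagreement: the drawn overlay of the held tray sat slightly above its rim. I had entered a height offset with the wrong sign (about 7 mm), so this was a drawing error and not the tray out of place. No other check failed, but the step 2 corner heights came from the tool's motion (13 mm rise at 6° tilt) and were not measured directly.

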